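# Load the spice rack, labels up, and lock the keeper

## Task

Swing the spice rack's keeper bar right out of the way, then roll each spice tin lying on the chopping board until its label faces straight up, and lay every tin fully down in a cradle of the rack, one to a cradle, labels still up. Then turn the keeper's collar back to its locked mark, fully home, so that the bar lies across the rack over the tins, and leave the mug, the jar and the spatula alone.

Things in the scene. Friction and masses are not known exactly. Their poses are not given: they have to be found in the camera images.
- tin1: lying spice tin, maybe absent: rigid dark steel cylinder 50 mm dia, 96 mm long, about 0.18 kg, equally wide wooden cap at +x. Origin at its centre, 25 mm above the board; x is its axis; z points out through the middle of the paper label (80 deg of arc, dark band along its middle): label up = z up. Starts with axis within 15 deg of the board's x, label 65 to 107 deg from up, to either side
- tin2: lying spice tin, maybe absent: rigid dark steel cylinder 50 mm dia, 96 mm long, about 0.18 kg, equally wide wooden cap at +x. Origin at its centre, 25 mm above the board; x is its axis; z points out through the middle of the paper label (80 deg of arc, dark band along its middle): label up = z up. Starts with axis within 15 deg of the board's x, label 65 to 107 deg from up, to either side
- tin3: lying spice tin, maybe absent: rigid dark steel cylinder 50 mm dia, 96 mm long, about 0.18 kg, equally wide wooden cap at +x. Origin at its centre, 25 mm above the board; x is its axis; z points out through the middle of the paper label (80 deg of arc, dark band along its middle): label up = z up. Starts with axis within 15 deg of the board's x, label 65 to 107 deg from up, to either side
- tin4: lying spice tin, maybe absent: rigid dark steel cylinder 50 mm dia, 96 mm long, about 0.18 kg, equally wide wooden cap at +x. Origin at its centre, 25 mm above the board; x is its axis; z points out through the middle of the paper label (80 deg of arc, dark band along its middle): label up = z up. Starts with axis within 15 deg of the board's x, label 65 to 107 deg from up, to either side
- board: fixed wooden chopping board 300 (x) by 400 (y) by 20 mm; origin under its centre on the worktop, flat top 20 mm above it. Tins roll on it without slipping when dragged by a finger pressing on top, and stop soon after being let go
- rack: fixed wooden tin rack, base 136 (x) by 400 (y) by 9 mm; origin on the worktop under its middle, where the post of the keeper stands (up to 102 mm), two cradles to either side of it. Its x runs along the cradles, its y across them
- cradle1 (a point): where the centre of a tin seated in cradle 1 lies, 39 mm above the worktop. Cradle: two wooden dowels (10 mm dia, centres 34 mm apart and 14 mm up) along the rack's x between end walls 26 mm high, 126 mm apart. Cradles are 76 mm apart along the rack's y; any tin fits any cradle, one each
- cradle2 (a point): where the centre of a tin seated in cradle 2 lies, 39 mm above the worktop. Cradle: two wooden dowels (10 mm dia, centres 34 mm apart and 14 mm up) along the rack's x between end walls 26 mm high, 126 mm apart. Cradles are 76 mm apart along the rack's y; any tin fits any cradle, one each
- cradle3 (a point): where the centre of a tin seated in cradle 3 lies, 39 mm above the worktop. Cradle: two wooden dowels (10 mm dia, centres 34 mm apart and 14 mm up) along the rack's x between end walls 26 mm high, 126 mm apart. Cradles are 76 mm apart along the rack's y; any tin fits any cradle, one each
- cradle4 (a point): where the centre of a tin seated in cradle 4 lies, 39 mm above the worktop. Cradle: two wooden dowels (10 mm dia, centres 34 mm apart and 14 mm up) along the rack's x between end walls 26 mm high, 126 mm apart. Cradles are 76 mm apart along the rack's y; any tin fits any cradle, one each
- keeper (a joint): angle of the lock collar (52 mm across, on the post) and the steel keeper bar fixed to it (20 mm wide, underside 73, top 83 mm up, reaching 180 mm both ways from the post axis). 0: locked, at its stop, bar over the locked mark, along the rack's y, 9 mm above seated tins. Grows clockwise seen from above to a stop at 1.8 rad; at 1.57 the bar lies along the rack's x, clear. Stays where left
- keeper_peg (a point): middle of the upright round plastic peg on the keeper bar by which it is swung: 18 mm diameter, from 83 to 123 mm above the worktop (this point is at 108 mm), 80 mm from the post axis, towards the rack's -y when locked and -x at 1.57 rad; gripped from above it turns in the fingers, so they need not turn with the bar; 1.5 N moves it
- keeper_hinge (a point): on the vertical axis of the post and collar, 78 mm above the worktop
- mug: white mug, 80 mm across, 90 mm high, on the worktop beyond the rack; bystander, origin under its centre
- jar: closed glass jar, 68 mm across, 100 mm high, on the worktop beyond the board; bystander, origin under its centre
- spatula: spatula with a wooden handle and a flat steel blade, 240 mm long, lying beyond the board; bystander
There are look-alikes about, which are no part of the job. Leave any green, turquoise or yellow look-alike of the tin1 alone.

How it is judged:
By the outcome, as a careful person would: the job done as asked, in the order asked, and still so for the second after the job is handed in, with the robot touching nothing.
Of tin1, tin2, tin3, tin4 only 3 to 4 are there at a start; the rules pass over those that are not, and their reading is None.
Once in a run the grip may slacken for a moment while it holds something.
It also fails if it takes over 210 s, if anything falls off the work surface, if the arm or the gripper's body presses on something with over 40 N, if the wrist force passes 120 N, or if a joint passes its speed limit or range.

## Robot

A 7-joint arm with a two-finger parallel gripper is mounted at the origin on the work surface. World frame = base frame: x ahead of the robot, y to its left, z up, the work surface at z = 0. Lengths are in m, angles in rad, forces in N, time in s.
With the tool pointing down it reaches from about 0.4 to 0.875 m from the base axis. Payload 6.5 kg.
Tool frame: the origin (TCP) lies midway between the tips of the shut fingers; the grasp point (between the pads) lies tcp_to_grasp behind it (tcp_to_grasp is the distance from the TCP to the grasp point, in m); z points along the fingers, y is the line along which they close (so a half turn about z gives the same grasp; the last joint's range is limited). The gripper opens to 85 mm and grips with 20 to 120 N. Pads are 22 mm wide; open, the fingers measure 114 mm over their backs; the gripper's body (76 mm by 85 mm) begins 54 mm behind the grasp point. The pads swing forward as they close: fully open they stand 13 mm farther back than shut.
Start: joints at [-1.29, 0.536, -0.004, 1.538, 0.003, 1.067, -0.071], TCP at [0.221, 0.611, 0.231] pointing down, gripper open.
Joint ranges: [-2.7, 2.7], [-0.37, 2.16], [-1.27, 1.26], [0.24, 2.4], [-1.31, 4.45], [0.19, 1.91], [-2.76, 2.76]. Speed limits (rad/s): [2.39, 2.39, 3.14, 3.14, 3.14, 3.14, 3.14].

## Interface

Orientations are given as a unit quaternion [w, x, y, z].
In Python, from plant import get_obs, camera, finish_job, tcp_to_grasp gives the robot as it stands.
- The arm moves only by the shell command python3 -m handwheel 'ROWS' [FORCE]. ROWS is JSON, a list of rows, each an object with "delta_rot": the turn, a rotation vector about the world's x, y, z in degrees, a list of three; "delta_pos": the shift along the world's x, y, z in cm, a list of three; "fingers": the opening, from 0 (shut) to 1 (fully open). A call has 1 to 20 rows; each row shifts and turns the commanded pose from where the row before left it; what a row does not reach is not made up. A row lasts 1/10 s, in which the tool goes at most 50 mm and 8.59 degrees, less where a joint would pass 70% of its speed; a pose out of reach is approached as far as the arm can. A call is refused whole if a number of a shift passes 5 or a number of a turn 8.59, either way. A call with a gripper value outside its range is refused whole. The fingers move at their own pace and stop on an object; FORCE is the grip in N (left out, the last holds). Time passes only in rows, so rows that do not move let the fingers close. It gives the time, the measured TCP pose, the force, the opening and the grip force at its end, in the units of the state.
- get_obs(): the state, without advancing time (a new reading comes with each control period).
- camera(name): name is "scene" or "top" or "wrist"; returns a dict with "img" (480x640x3 uint8, red, green, blue), "depth" (480x640 float32, m along the optical axis (not along the pixel's ray), 0 where there is no reading), "fovy" (degrees; the focal length in pixels is half the picture's height over the tangent of half this angle, whatever the lens; pixels are square), "cx", "cy" (the principal point, pixels), "rvec" (rotation vector, rad) and "tvec" (3), from world to camera coordinates, as OpenCV has them; the wrist camera has in their place "mount" (4x4, takes a point from camera to tool coordinates, whose origin is the TCP and whose axes are the flange's). Camera axes: x right, y down, z forward; pixel columns grow to the right and rows downward; lengths in m; the calibration is good to about 2 mm. The wrist camera is an equidistant fisheye: a pixel r from the principal point sees the ray r / f radians off the axis. A picture is of the moment at which its call begins: read the wrist's pose just before it.
- finish_job(): hands the job in; it is judged then, once.
The state is a dict: "time": time; "q": joint angles; "qvel": joint speeds; "joint_efforts": joint torques, N m; "tool_pos": TCP position; "ee_rot": TCP orientation; "force": force on the tool from outside, world axes, zero at the start; "wrist_torque": the same for the moment, N m; "width": finger opening in m; "grasp_force": force on a finger pad.
Only numpy, scipy, OpenCV 4.12 (cv2) and the standard library are available. Lean on these libraries where they do the work, as an engineer would, in place of code of your own. Each camera call takes 0.05 s, during which the arm holds its last target. There are 200 camera calls.

## Working session

There is one attempt and no reset: what is moved stays moved. The work goes in short steps, Python scripts to look and compute and a shell command to move; the robot and the scene stay as the last step left them, time stands still between calls to the robot, and variables do not carry over. Pictures are saved under pics/ and viewed, at most 16 in all, crops included, and the job is handed in when it is done.

```bash
ls; mkdir -p pics; cat > h.py <<'E'
import numpy as np, cv2
from plant import get_obs, camera, tcp_to_grasp
from scipy.spatial.transform import Rotation as R
def save(c,n): cv2.imwrite('pics/'+n,cv2.cvtColor(c['img'],cv2.COLOR_RGB2BGR))
def ray(c,u,v):
    f=240/np.tan(np.radians(c['fovy'])/2); M=cv2.Rodrigues(np.array(c['rvec'],float))[0]; t=np.array(c['tvec'],float).ravel()
    d=np.stack([(np.asarray(u,float)-c['cx'])/f,(np.asarray(v,float)-c['cy'])/f,np.ones_like(np.asarray(u,float))],-1)
    return -M.T@t, d@M
def onz(c,u,v,z):
    o,d=ray(c,u,v); return o+d*((z-o[2])/d[...,2])[...,None]
def cloud(c):
    v,u=np.mgrid[:480,:640]; o,d=ray(c,u,v); return o+d*c['depth'][...,None]
E
python3 - <<'E'
from h import *
o=get_obs(); print({k:np.round(v,3) if not isinstance(v,dict) else v for k,v in o.items()}, tcp_to_grasp)
for n in ('top','scene'):
    c=camera(n); save(c,n+'0.png'); np.save(n+'0.npy',c,allow_pickle=True); print(n,c['fovy'],c['cx'],c['cy'],c['rvec'],c['tvec'])
E
```

```text
pics
{'time': np.float64(0.0), 'q': array([-1.29 ,  0.537, -0.004,  1.539,  0.003,  1.067, -0.071]), 'qvel': array([ 0.002,  0.   , -0.001, -0.001, -0.001,  0.   ,  0.001]), 'joint_efforts': array([ 0.000e+00, -5.834e+01,  1.048e+00, -2.591e+01,  1.200e-02,
        1.000e-02,  0.000e+00]), 'tool_pos': array([0.221, 0.611, 0.23 ]), 'ee_rot': array([-0.   ,  0.172,  0.985, -0.001]), 'force': array([ 0.503, -0.023,  0.119]), 'wrist_torque': array([0.02 , 0.041, 0.003]), 'grasp_force': np.float64(0.0), 'width': np.float64(0.085)} 0.0187
top 44.361769491281144 319.0453060489004 243.6174874491736 [ 2.19278723 -2.17530026  0.1025095 ] [0.02585778 0.50835752 1.73434762]
scene 52.42365210237827 317.7337915462853 247.4414774137805 [ 1.67682451  2.04683756 -0.71955088] [ 0.08121831 -0.31921859  1.74405841]
```

View pics/top0.png

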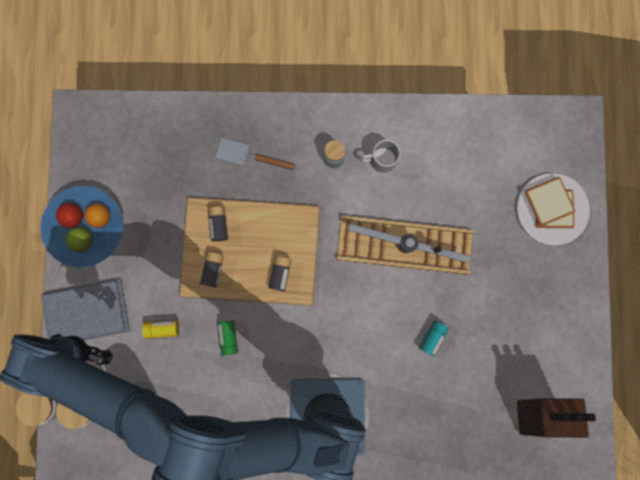

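View pics/scene0.png

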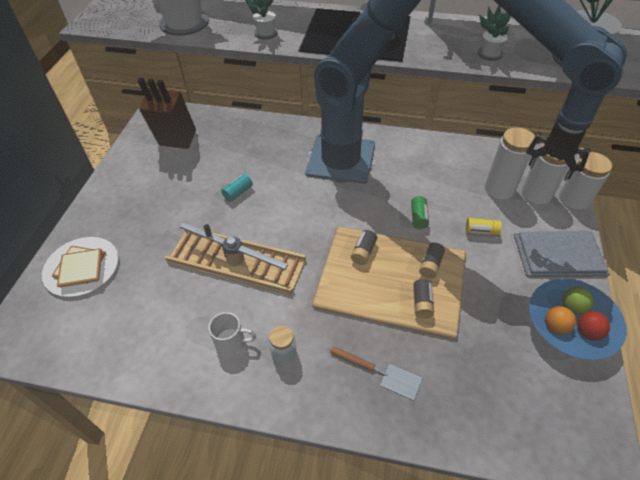

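```bash
python3 - <<'E'
from h import *
T=np.load('top0.npy',allow_pickle=True).item();S=np.load('scene0.npy',allow_pickle=True).item()
def crop(c,x0,y0,x1,y1,k): return cv2.resize(cv2.cvtColor(c['img'][y0:y1,x0:x1],cv2.COLOR_RGB2BGR),None,fx=k,fy=k,interpolation=cv2.INTER_CUBIC)
a=crop(T,200,195,300,300,4);b=crop(S,340,220,450,325,3.8)
h=min(a.shape[0],b.shape[0]);w=np.hstack([a[:h],b[:h,:]]);cv2.imwrite('pics/crop1.png',w[:, :800]);print(w.shape)
P=cloud(T)
for (u,v) in [(218,224),(211,270),(280,274),(250,240),(409,242),(437,250),(385,153),(335,152),(360,232),(190,203),(318,210),(182,296),(312,303),(341,217),(472,232),(469,272),(338,260)]:
    print(u,v,np.round(P[v,u],3))
E
```

```text
(399, 818, 3)
218 224 [0.559 0.324 0.069]
211 270 [0.425 0.34  0.078]
280 274 [0.415 0.142 0.069]
250 240 [0.517 0.235 0.024]
409 242 [ 0.508 -0.225  0.103]
437 250 [ 0.484 -0.3    0.126]
385 153 [ 0.788 -0.169  0.008]
335 152 [ 0.767 -0.013  0.101]
360 232 [ 0.538 -0.087  0.082]
190 203 [0.627 0.418 0.017]
318 210 [0.61  0.034 0.018]
182 296 [0.349 0.434 0.016]
312 303 [0.332 0.049 0.022]
341 217 [ 0.591 -0.036  0.002]
472 232 [ 0.545 -0.424  0.036]
469 272 [ 0.427 -0.416  0.026]
338 260 [ 0.461 -0.028 -0.001]
```

View pics/crop1.png

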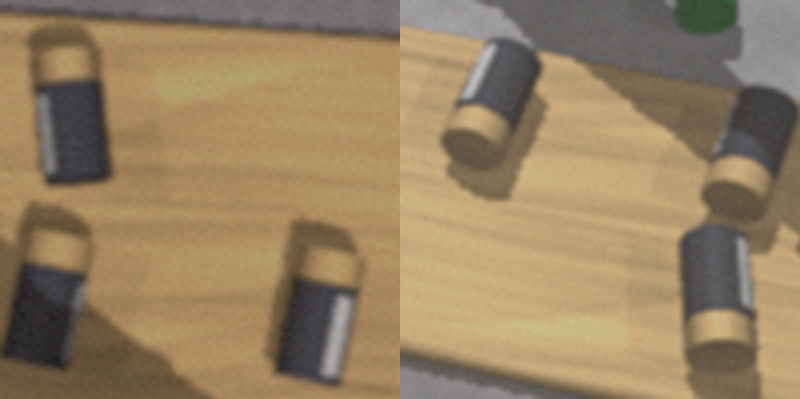

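```bash
python3 - <<'E'
from h import *
T=np.load('top0.npy',allow_pickle=True).item()
a=cv2.resize(cv2.cvtColor(T['img'][205:280,330:480],cv2.COLOR_RGB2BGR),None,fx=5.3,fy=5.3,interpolation=cv2.INTER_CUBIC);cv2.imwrite('pics/rack.png',a)
# rack mask: wooden colour within area
hsv=cv2.cvtColor(T['img'],cv2.COLOR_RGB2HSV)
def rect(x0,y0,x1,y1,z):
    m=np.zeros((480,640),np.uint8); m[y0:y1,x0:x1]=((hsv[y0:y1,x0:x1,0]<25)&(hsv[y0:y1,x0:x1,1]>70))*255
    m=cv2.morphologyEx(m,cv2.MORPH_CLOSE,np.ones((15,15)))
    k=max(cv2.findContours(m,0,2)[0],key=cv2.contourArea)
    p=onz(T,k[:,0,0],k[:,0,1],z)[:,:2].astype(np.float32); return cv2.minAreaRect(p)
print(rect(330,200,485,285,.026)); print(rect(170,185,326,315,.02))
E
```

```text
((0.5077700018882751, -0.2264772653579712), (0.39941298961639404, 0.13554532825946808), 84.18343353271484)
((0.48623126745224, 0.23759563267230988), (0.39806872606277466, 0.2995992600917816), 86.65057373046875)
```

View pics/rack.png

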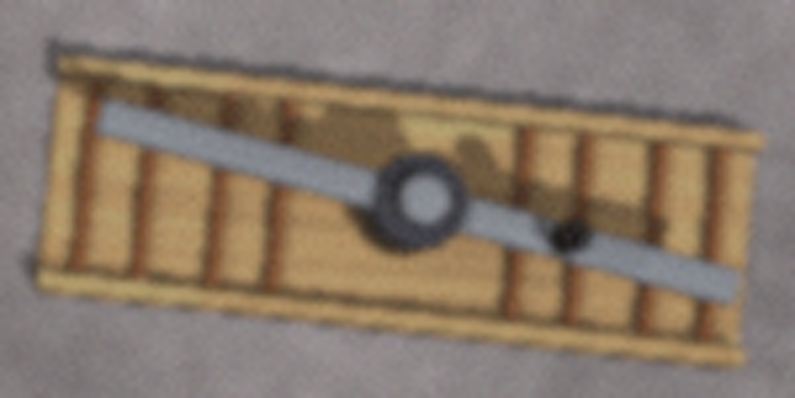

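```bash
python3 -m handwheel '[{"delta_pos":[4,0,2],"delta_rot":[0,0,7],"fingers":0.5},{"delta_pos":[4,0,2],"delta_rot":[0,0,7],"fingers":0.5},{"delta_pos":[4,-3,2],"fingers":0.5},{"delta_pos":[4,-4,2],"fingers":0.5},{"delta_pos":[4,-4,2],"fingers":0.5},{"delta_pos":[2,-4,0],"fingers":0.5},{"delta_pos":[1,-4,0],"fingers":0.5},{"delta_pos":[0,-4,0],"fingers":0.5},{"delta_pos":[0,-4,0],"fingers":0.5},{"delta_pos":[0,-4,0],"fingers":0.5},{"delta_pos":[0,-4,0],"fingers":0.5},{"delta_pos":[0,-2,0],"fingers":0.5},{"delta_pos":[0,0,0],"fingers":0.5},{"delta_pos":[0,0,0],"fingers":0.5}]'
cat >> h.py <<'E'
def wrist():
    o=get_obs(); c=camera('wrist'); c['p']=np.array(o['tool_pos']); q=o['ee_rot']; c['R']=R.from_quat([q[1],q[2],q[3],q[0]]).as_matrix(); return c
def wray(c,u,v):
    f=240/np.tan(np.radians(c['fovy'])/2); x=np.asarray(u,float)-c['cx'];y=np.asarray(v,float)-c['cy'];r=np.hypot(x,y)+1e-9;t=r/f
    d=np.stack([x/r*np.sin(t),y/r*np.sin(t),np.cos(t)],-1); M=np.array(c['mount'])
    return c['R']@M[:3,3]+c['p'], d@M[:3,:3].T@c['R'].T
def wonz(c,u,v,z):
    o,d=wray(c,u,v); return o+d*((z-o[2])/d[...,2])[...,None]
def wproj(c,P):
    M=np.array(c['mount']); q=((np.asarray(P)-c['p'])@c['R']-M[:3,3])@M[:3,:3]; f=240/np.tan(np.radians(c['fovy'])/2)
    rr=np.hypot(q[...,0],q[...,1])+1e-12; t=np.arctan2(rr,q[...,2]); return np.stack([c['cx']+f*t*q[...,0]/rr,c['cy']+f*t*q[...,1]/rr],-1)
def say():
    o=get_obs(); q=o['ee_rot'];m=R.from_quat([q[1],q[2],q[3],q[0]]).as_matrix(); print('t',round(o['time'],1),'p',np.round(o['tool_pos'],4),'yawY',np.round(np.degrees(np.arctan2(m[1,1],m[0,1])),1),'z',np.round(m[:,2],3),'F',np.round(o['force'],1),'w',round(o['width'],4),'g',round(o['grasp_force'],1))
E
python3 - <<'E'
from h import *
say(); c=wrist(); save(c,'w1.png'); np.save('w1.npy',c,allow_pickle=True); print(c['fovy'],np.round(c['mount'],3))
E
```

```text
t 0.1 p [0.2208 0.6107 0.2305] yawY 70.1 z [-0.    -0.002 -1.   ] F [ 0.2 -1.  -0.1] w 0.0853 g 0.0
65.70646984690485 [[ 0.    -0.96  -0.279  0.071]
 [ 1.    -0.     0.002  0.001]
 [-0.002 -0.279  0.96  -0.143]
 [ 0.     0.     0.     1.   ]]invalid input
```

View pics/w1.png

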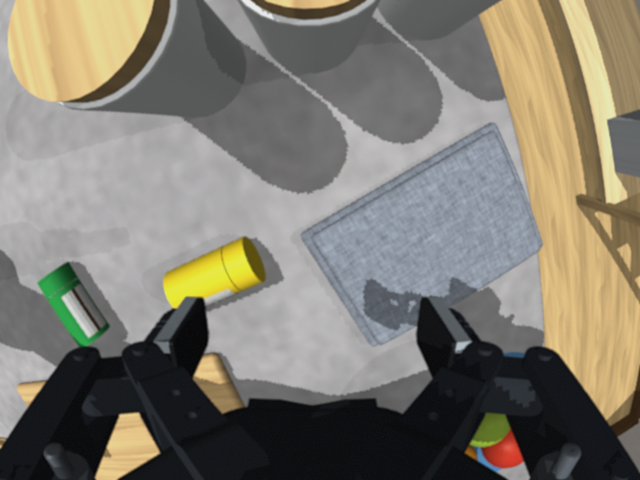

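```bash
python3 -m handwheel '[{"delta_pos":[4,0,2],"delta_rot":[0,0,7],"fingers":0.5},{"delta_pos":[4,0,2],"delta_rot":[0,0,7],"fingers":0.5},{"delta_pos":[4,-3,2],"delta_rot":[0,0,0],"fingers":0.5},{"delta_pos":[4,-4,2],"delta_rot":[0,0,0],"fingers":0.5},{"delta_pos":[4,-4,2],"delta_rot":[0,0,0],"fingers":0.5},{"delta_pos":[0,-4,0],"delta_rot":[0,0,0],"fingers":0.5},{"delta_pos":[0,-4,0],"delta_rot":[0,0,0],"fingers":0.5},{"delta_pos":[0,-4,0],"delta_rot":[0,0,0],"fingers":0.5},{"delta_pos":[0,-4,0],"delta_rot":[0,0,0],"fingers":0.5},{"delta_pos":[0,-4,0],"delta_rot":[0,0,0],"fingers":0.5},{"delta_pos":[0,-4,0],"delta_rot":[0,0,0],"fingers":0.5},{"delta_pos":[0,-2,0],"delta_rot":[0,0,0],"fingers":0.5},{"delta_pos":[0,0,0],"delta_rot":[0,0,0],"fingers":0.5},{"delta_pos":[0,0,0],"delta_rot":[0,0,0],"fingers":0.5}]'
python3 - <<'E'
from h import *
say(); c=wrist(); save(c,'w2.png'); np.save('w2.npy',c,allow_pickle=True)
E
```

```text
time: 1.55
tool_pos: [0.4047, 0.2571, 0.3233]
ee_rot: [0.0, 0.051, 0.999, 0.0]
force: [0.1, 1.0, -0.0]
width: 0.0427
grasp_force: 0.0
t 1.6 p [0.4047 0.2571 0.3233] yawY 84.1 z [ 0.     0.001 -1.   ] F [ 0.1  1.  -0. ] w 0.0427 g 0.0
```

View pics/w2.png

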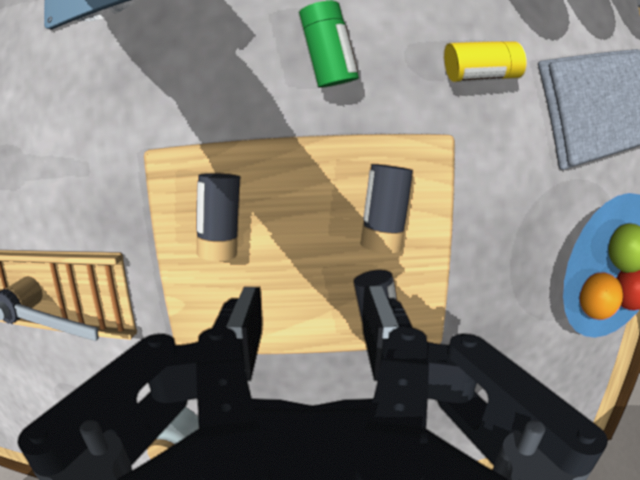

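```bash
python3 - <<'E'
from h import *
T=np.load('top0.npy',allow_pickle=True).item()
g=T['img'].astype(int).max(2)
m=np.zeros_like(g,bool); m[240:260,428:448]=g[240:260,428:448]<70
v,u=np.nonzero(m); print('peg',len(u),u.mean(),v.mean(),onz(T,u.mean(),v.mean(),.12))
m[:]=0;m[225:260,390:425]=g[225:260,390:425]<85;v,u=np.nonzero(m)
(x,y),r=cv2.minEnclosingCircle(np.stack([u,v],1).astype(np.float32));print('collar',x,y,r,onz(T,x,y,.10))
# dowels: redness profile along rack y at z=.016 on lines near -x edge
ry=np.array([np.cos(np.radians(84.18)),np.sin(np.radians(84.18))]);rx=np.array([ry[1],-ry[0]]);c0=np.array([.5078,-.2265])
f=240/np.tan(np.radians(T['fovy'])/2)
s=np.arange(-.2,.2,.001);pr=0
for xo in (-.045,-.04,-.035):
    P=np.c_[c0+xo*rx+s[:,None]*ry,np.full(len(s),.017)]
    px=cv2.projectPoints(P,T['rvec'],T['tvec'],np.array([[f,0,T['cx']],[0,f,T['cy']],[0,0,1]]),None)[0][:,0].astype(np.float32)
    val=cv2.remap(T['img'],px[:,0].reshape(1,-1),px[:,1].reshape(1,-1),cv2.INTER_LINEAR)[0].astype(float)
    pr=pr+val[:,1]/val[:,0]
pr/=3; from scipy.signal import find_peaks
k=find_peaks(-pr,distance=15,prominence=.08)[0];print(np.c_[s[k],pr[k]].round(3).tolist())
E
```

```text
peg 38 437.0 248.92105263157896 [ 0.48770399 -0.30146765  0.12      ]
collar 407.0 243.0 10.440406799316406 [ 0.50544072 -0.22010242  0.1       ]
[[-0.179, 0.677], [-0.143, 0.662], [-0.102, 0.674], [-0.068, 0.668], [0.067, 0.682], [0.101, 0.667], [0.143, 0.671], [0.176, 0.674]]
```

```bash
python3 -m handwheel '[{"delta_pos":[1,-4,0],"delta_rot":[0,0,0],"fingers":0.5},{"delta_pos":[1,-4,0],"delta_rot":[0,0,0],"fingers":0.5},{"delta_pos":[1,-4,0],"delta_rot":[0,0,0],"fingers":0.5},{"delta_pos":[1,-4,0],"delta_rot":[0,0,0],"fingers":0.5},{"delta_pos":[1,-4,0],"delta_rot":[0,0,0],"fingers":0.5},{"delta_pos":[1,-4,0],"delta_rot":[0,0,0],"fingers":0.5},{"delta_pos":[1,-4,0],"delta_rot":[0,0,0],"fingers":0.5},{"delta_pos":[1,-4,0],"delta_rot":[0,0,0],"fingers":0.5},{"delta_pos":[0.3,-4,0],"delta_rot":[0,0,0],"fingers":0.5},{"delta_pos":[0,-4,-2],"delta_rot":[0,0,0],"fingers":0.5},{"delta_pos":[0,-4,-2],"delta_rot":[0,0,0],"fingers":0.5},{"delta_pos":[0,-4,-3],"delta_rot":[0,0,0],"fingers":0.5},{"delta_pos":[0,-4,-3],"delta_rot":[0,0,0],"fingers":0.5},{"delta_pos":[0,-4,-3],"delta_rot":[0,0,0],"fingers":0.5},{"delta_pos":[0,0,-3],"delta_rot":[0,0,0],"fingers":0.5},{"delta_pos":[0,0,0],"delta_rot":[0,0,0],"fingers":0.5},{"delta_pos":[0,0,0],"delta_rot":[0,0,0],"fingers":0.5}]'
python3 - <<'E'
from h import *
say(); c=wrist(); save(c,'w3.png'); np.save('w3.npy',c,allow_pickle=True)
print(wproj(c,np.array([[.4875,-.303,.123],[.5078,-.2265,.102]])))
E
```

```text
time: 3.3
tool_pos: [0.4887, -0.3017, 0.1631]
ee_rot: [-0.0, 0.05, 0.999, 0.001]
force: [1.1, 0.2, 0.8]
width: 0.0429
grasp_force: 0.0
t 3.3 p [ 0.4887 -0.3017  0.1631] yawY 84.3 z [-0.001  0.001 -1.   ] F [1.1 0.2 0.8] w 0.0429 g 0.0
[[306.81904907 267.19791214]
 [434.70431    273.11295766]]
```

View pics/w3.png

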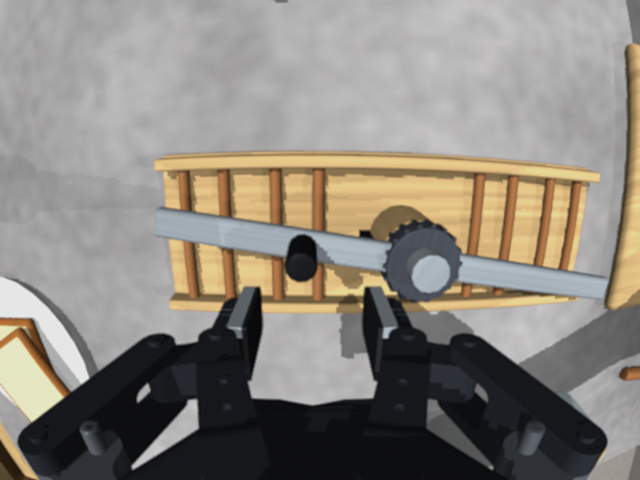

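```bash
python3 - <<'E'
from h import *
c=np.load('w3.npy',allow_pickle=True).item()
print(wonz(c,301,266,.123),wonz(c,431,271,.102))
for s in (-1,1): print(wonz(c,[[173,599][s>0]],[[300,178][s>0]],.02))
E
python3 -m handwheel '[{"delta_pos":[0,-0.2,-1.5],"delta_rot":[0,0,0],"fingers":0.5},{"delta_pos":[0,-0.1,-1.5],"delta_rot":[0,0,0],"fingers":0.5},{"delta_pos":[0,0,-1.5],"delta_rot":[0,0,0],"fingers":0.5},{"delta_pos":[0,0,-1.5],"delta_rot":[0,0,0],"fingers":0.5},{"delta_pos":[0,0,-1],"delta_rot":[0,0,0],"fingers":0.5},{"delta_pos":[0,0,0],"delta_rot":[0,0,0],"fingers":0.1},{"delta_pos":[0,0,0],"delta_rot":[0,0,0],"fingers":0.1},{"delta_pos":[0,0,0],"delta_rot":[0,0,0],"fingers":0.1},{"delta_pos":[0,0,0],"delta_rot":[0,0,0],"fingers":0.1},{"delta_pos":[0,0,0],"delta_rot":[0,0,0],"fingers":0.1}]' 40
```

```text
[ 0.48652554 -0.30597754  0.123     ] [ 0.5060998  -0.22894761  0.102     ]
[[ 0.54666181 -0.43098755  0.02      ]]
[[ 0.46924896 -0.01881948  0.02      ]]
time: 4.35
tool_pos: [0.4871, -0.3076, 0.0929]
ee_rot: [-0.0, 0.052, 0.999, -0.001]
force: [1.1, -4.8, -11.4]
width: 0.0167
grasp_force: 39.7
```

```bash
python3 -m handwheel '[{"delta_pos":[-0.65,0.19,0],"delta_rot":[0,0,0],"fingers":0.1},{"delta_pos":[-0.61,0.25,0],"delta_rot":[0,0,0],"fingers":0.1},{"delta_pos":[-0.62,0.31,0],"delta_rot":[0,0,0],"fingers":0.1},{"delta_pos":[-0.60,0.37,0],"delta_rot":[0,0,0],"fingers":0.1},{"delta_pos":[-0.56,0.42,0],"delta_rot":[0,0,0],"fingers":0.1},{"delta_pos":[-0.53,0.46,0],"delta_rot":[0,0,0],"fingers":0.1},{"delta_pos":[-0.48,0.50,0],"delta_rot":[0,0,0],"fingers":0.1},{"delta_pos":[-0.43,0.55,0],"delta_rot":[0,0,0],"fingers":0.1},{"delta_pos":[-0.38,0.58,0],"delta_rot":[0,0,0],"fingers":0.1},{"delta_pos":[-0.34,0.61,0],"delta_rot":[0,0,0],"fingers":0.1},{"delta_pos":[-0.28,0.64,0],"delta_rot":[0,0,0],"fingers":0.1},{"delta_pos":[-0.22,0.66,0],"delta_rot":[0,0,0],"fingers":0.1},{"delta_pos":[-0.16,0.68,0],"delta_rot":[0,0,0],"fingers":0.1},{"delta_pos":[-0.11,0.69,0],"delta_rot":[0,0,0],"fingers":0.1},{"delta_pos":[-0.04,0.70,0],"delta_rot":[0,0,0],"fingers":0.1},{"delta_pos":[0.02,0.70,0],"delta_rot":[0,0,0],"fingers":0.1},{"delta_pos":[0.11,0.88,0],"delta_rot":[0,0,0],"fingers":0.1},{"delta_pos":[0,0,0],"delta_rot":[0,0,0],"fingers":0.1},{"delta_pos":[0,0,0],"delta_rot":[0,0,0],"fingers":0.1},{"delta_pos":[0,0,0],"delta_rot":[0,0,0],"fingers":0.1}]'; python3 -c "
from h import *
say()"
```

```text
time: 6.35
tool_pos: [0.4242, -0.2136, 0.0926]
ee_rot: [-0.004, 0.052, 0.999, 0.001]
force: [-11.0, 1.2, 1.8]
width: 0.0168
grasp_force: 41.7
t 6.3 p [ 0.4242 -0.2136  0.0926] yawY 84.0 z [-0.008  0.003 -1.   ] F [-11.    1.2   1.8] w 0.0168 g 41.7
```

```bash
python3 -m handwheel '[{"delta_pos":[0,0,0],"delta_rot":[0,0,0],"fingers":0.5},{"delta_pos":[0,0,0],"delta_rot":[0,0,0],"fingers":0.5},{"delta_pos":[0,0,0],"delta_rot":[0,0,0],"fingers":0.5},{"delta_pos":[0,0,2],"delta_rot":[0,0,0],"fingers":0.5},{"delta_pos":[0,0,4],"delta_rot":[0,0,0],"fingers":0.5},{"delta_pos":[0,0,4],"delta_rot":[0,0,0],"fingers":0.5},{"delta_pos":[0,4,4],"delta_rot":[0,0,0],"fingers":0.5},{"delta_pos":[0,4,4],"delta_rot":[0,0,0],"fingers":0.5},{"delta_pos":[0,4,4],"delta_rot":[0,0,0],"fingers":0.5},{"delta_pos":[0,4,2],"delta_rot":[0,0,0],"fingers":0.5},{"delta_pos":[0,4,0],"delta_rot":[0,0,0],"fingers":0.5},{"delta_pos":[1,4,0],"delta_rot":[0,0,0],"fingers":0.5},{"delta_pos":[1,4,0],"delta_rot":[0,0,0],"fingers":0.5},{"delta_pos":[2,4,0],"delta_rot":[0,0,0],"fingers":0.5},{"delta_pos":[2,4,0],"delta_rot":[0,0,0],"fingers":0.5},{"delta_pos":[2,4,0],"delta_rot":[0,0,0],"fingers":0.5},{"delta_pos":[0,4,0],"delta_rot":[0,0,0],"fingers":0.5},{"delta_pos":[0,2,0],"delta_rot":[0,0,0],"fingers":0.5},{"delta_pos":[0,0,0],"delta_rot":[0,0,0],"fingers":0},{"delta_pos":[0,0,0],"delta_rot":[0,0,0],"fingers":0}]'
python3 - <<'E'
from h import *
say(); c=wrist(); save(c,'w4.png'); np.save('w4.npy',c,allow_pickle=True)
T=camera('top'); np.save('top1.npy',T,allow_pickle=True)
E
```

```text
time: 8.35
tool_pos: [0.5091, 0.2315, 0.3194]
ee_rot: [0.0, 0.051, 0.999, -0.0]
force: [0.9, -0.4, -0.4]
width: 0.014
grasp_force: 0.0
t 8.3 p [0.5091 0.2315 0.3194] yawY 84.2 z [ 0. -0. -1.] F [ 0.9 -0.4 -0.4] w 0.014 g 0.0
```

View pics/w4.png

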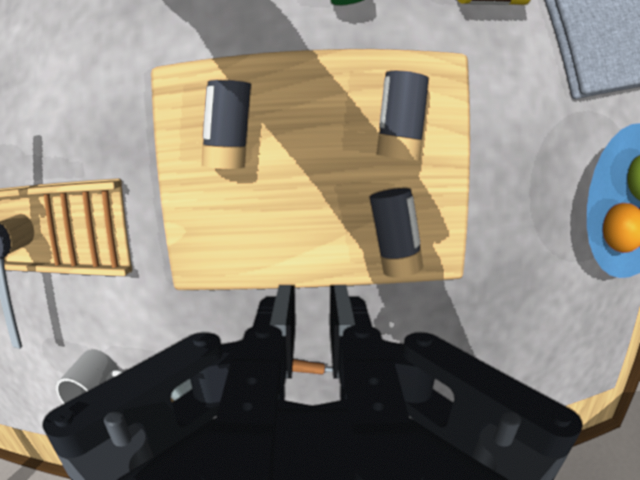

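```bash
cat >> h.py <<'E'
def tins(c,zc=.045,x0=.30,x1=.68,y0=.03,y1=.46,rad=.025,minA=600):
    I=c['img'].astype(int); v,u=np.mgrid[:480,:640]; P=wonz(c,u,v,zc)
    ins=(P[...,0]>x0)&(P[...,0]<x1)&(P[...,1]>y0)&(P[...,1]<y1)
    uvl=wproj(c,c['p'].reshape(1,3))[0]
    m=((I[...,0]-I[...,2])<22)&ins&(v<300)
    m=cv2.morphologyEx(m.astype(np.uint8),cv2.MORPH_OPEN,np.ones((3,3)))
    n,L,st,ct=cv2.connectedComponentsWithStats(m); out=[]
    for i in range(1,n):
        if not minA<st[i,4]<9000: continue
        k=L==i; q=P[k][:,:2].astype(np.float32); (cx,cy),(w,h),an=cv2.minAreaRect(q)
        if w<h: w,h=h,w; an+=90
        a=np.array([np.cos(np.radians(an)),np.sin(np.radians(an))]); a*=np.sign(a[0])
        if h>.07 or h<.03 or w>.12: continue
        # lateral axis: mid of extreme edges over slices
        nrm=np.array([-a[1],a[0]]); s=(q-[cx,cy])@a; t=(q-[cx,cy])@nrm
        ss,mid=[],[]
        for b in np.arange(-w/2+.008,w/2-.008,.003):
            j=abs(s-b)<.002
            if j.sum()>5: ss.append(b); mid.append((t[j].max()+t[j].min())/2)
        f=np.polyfit(ss,mid,1); a2=a+f[0]*nrm; a2/=np.linalg.norm(a2); p=np.array([cx,cy])+f[1]*nrm; n2=np.array([-a2[1],a2[0]])
        # label
        o,d=wray(c,u[k],v[k]); ax=np.r_[a2,0]; oo=o-np.r_[p,zc]; dp=d-(d@ax)[:,None]*ax; op=oo-(oo@ax)*ax
        A=(dp**2).sum(1);B=dp@op;C=op@op-rad**2; D=B*B-A*C; ok=D>=0; tt=(-B-np.sqrt(np.maximum(D,0)))/A
        X=oo+d*tt[:,None]; al=np.degrees(np.arctan2(X[:,:2]@n2,X[:,2])); sx=X@ax
        br=I[k].min(1); wh=ok&(br>105)
        hist=[(int(x),round(float(np.median(br[ok&(abs(al-x)<4)&(abs(sx)<w/2-.012)])) if (ok&(abs(al-x)<4)&(abs(sx)<w/2-.012)).sum()>3 else -1)) for x in range(-96,97,8)]
        out.append(dict(p=p,yaw=np.degrees(np.arctan2(a2[1],a2[0])),L=w,W=h,smin=sx[ok].min(),smax=sx[ok].max(),end=p+a2*s.min(),wh=np.percentile(al[wh],[3,50,97]) if wh.sum()>10 else None,n=int(wh.sum()),hist=hist))
    return out
def show(c,**k):
    for t in tins(c,**k): print({x:(np.round(y,4) if x!='hist' else y) for x,y in t.items()})
E
python3 - <<'E'
from h import *
for n in ('w4','w2'): print(n); show(np.load(n+'.npy',allow_pickle=True).item())
E
```

```text
w4
{'p': array([0.4138, 0.3466]), 'yaw': np.float64(-11.4439), 'L': np.float64(0.0756), 'W': np.float64(0.0506), 'smin': np.float64(-0.0328), 'smax': np.float64(0.0383), 'end': array([0.3768, 0.3541]), 'wh': array([-89.5583, -71.1649, -60.45  ]), 'n': np.int64(255), 'hist': [(-96, -1), (-88, 152), (-80, 168), (-72, 184), (-64, 150), (-56, 68), (-48, 72), (-40, 77), (-32, 80), (-24, 86), (-16, 91), (-8, 89), (0, 83), (8, 82), (16, 80), (24, 73), (32, 67), (40, 59), (48, 52), (56, 59), (64, -1), (72, -1), (80, -1), (88, -1), (96, -1)]}
{'p': array([0.4044, 0.1464]), 'yaw': np.float64(-11.2956), 'L': np.float64(0.0754), 'W': np.float64(0.0505), 'smin': np.float64(-0.0347), 'smax': np.float64(0.0366), 'end': array([0.3675, 0.1538]), 'wh': array([-55.8058, -36.0458, -23.1266]), 'n': np.int64(425), 'hist': [(-96, -1), (-88, -1), (-80, -1), (-72, -1), (-64, -1), (-56, 201), (-48, 227), (-40, 235), (-32, 239), (-24, 131), (-16, 83), (-8, 88), (0, 88), (8, 83), (16, 79), (24, 75), (32, 69), (40, 61), (48, 54), (56, 46), (64, 38), (72, 32), (80, 33), (88, 41), (96, -1)]}
{'p': array([0.5532, 0
[... 1416 characters left out ...]
-32, 233), (-24, 125), (-16, 79), (-8, 82), (0, 82), (8, 77), (16, 75), (24, 71), (32, 65), (40, 58), (48, 52), (56, 44), (64, 37), (72, 31), (80, 32), (88, 41), (96, -1)]}
{'p': array([0.526 , 0.3257]), 'yaw': np.float64(85.6815), 'L': np.float64(0.0545), 'W': np.float64(0.0398), 'smin': np.float64(-0.0293), 'smax': np.float64(0.0209), 'end': array([0.524 , 0.2985]), 'wh': array([-9.4315,  6.3079, 22.6357]), 'n': np.int64(70), 'hist': [(-96, -1), (-88, -1), (-80, -1), (-72, -1), (-64, -1), (-56, -1), (-48, -1), (-40, -1), (-32, -1), (-24, -1), (-16, 80), (-8, 96), (0, 93), (8, 96), (16, 91), (24, 49), (32, 25), (40, 24), (48, 24), (56, 24), (64, 25), (72, 39), (80, -1), (88, -1), (96, -1)]}
```

```bash
python3 -m handwheel '[{"delta_pos":[-4,4,-3],"delta_rot":[0,0,-2.8],"fingers":0},{"delta_pos":[-4.3,4,-3],"delta_rot":[0,0,-2.8],"fingers":0},{"delta_pos":[0,2.5,-4],"delta_rot":[0,0,0],"fingers":0},{"delta_pos":[0,0,-4],"delta_rot":[0,0,0],"fingers":0},{"delta_pos":[0,0,-4],"delta_rot":[0,0,0],"fingers":0},{"delta_pos":[0,0,-4],"delta_rot":[0,0,0],"fingers":0},{"delta_pos":[0,0,-1.5],"delta_rot":[0,0,0],"fingers":0},{"delta_pos":[0,0,0],"delta_rot":[0,0,0],"fingers":0},{"delta_pos":[0,0,0],"delta_rot":[0,0,0],"fingers":0}]' 40;  python3 -c "
from h import *
say()"; python3 -m handwheel '[{"delta_pos":[0,0,-0.3],"delta_rot":[0,0,0],"fingers":0},{"delta_pos":[0,0,-0.3],"delta_rot":[0,0,0],"fingers":0},{"delta_pos":[0,0,-0.15],"delta_rot":[0,0,0],"fingers":0},{"delta_pos":[0,0,0],"delta_rot":[0,0,0],"fingers":0},{"delta_pos":[0,0,0],"delta_rot":[0,0,0],"fingers":0}]'
```

```text
time: 9.35
tool_pos: [0.446, 0.3177, 0.0989]
ee_rot: [0.0, 0.101, 0.995, 0.0]
force: [0.3, -0.4, 0.7]
width: -0.0003
grasp_force: 0.0
t 9.3 p [0.446  0.3177 0.0989] yawY 78.4 z [ 0.001  0.    -1.   ] F [ 0.3 -0.4  0.7] w -0.0003 g 0.0
time: 9.85
tool_pos: [0.4452, 0.3184, 0.0908]
ee_rot: [0.0, 0.1, 0.995, 0.0]
force: [0.9, -0.0, -0.2]
width: 0.0
grasp_force: 0.0
```

```bash
python3 -m handwheel '[{"delta_pos":[-1.9,1.8,0],"delta_rot":[0,0,0],"fingers":0},{"delta_pos":[0,0,-1],"delta_rot":[0,0,0],"fingers":0},{"delta_pos":[0,0,-0.6],"delta_rot":[0,0,0],"fingers":0},{"delta_pos":[0,0,-0.4],"delta_rot":[0,0,0],"fingers":0},{"delta_pos":[0,0,-0.2],"delta_rot":[0,0,0],"fingers":0},{"delta_pos":[0,0,0],"delta_rot":[0,0,0],"fingers":0},{"delta_pos":[0,0,0],"delta_rot":[0,0,0],"fingers":0}]'
```

```text
time: 10.55
tool_pos: [0.4268, 0.3373, 0.0698]
ee_rot: [0.0, 0.1, 0.995, 0.001]
force: [-4.2, 0.1, 12.9]
width: -0.0001
grasp_force: 6.5
```

```bash
python3 -m handwheel '[{"delta_pos":[0.058,0.287,0],"delta_rot":[0,0,0],"fingers":0},{"delta_pos":[0.058,0.287,0],"delta_rot":[0,0,0],"fingers":0},{"delta_pos":[0.058,0.287,0],"delta_rot":[0,0,0],"fingers":0},{"delta_pos":[0.058,0.287,0],"delta_rot":[0,0,0],"fingers":0},{"delta_pos":[0.058,0.287,0],"delta_rot":[0,0,0],"fingers":0},{"delta_pos":[0.058,0.287,0],"delta_rot":[0,0,0],"fingers":0},{"delta_pos":[0.058,0.287,0],"delta_rot":[0,0,0],"fingers":0},{"delta_pos":[0.058,0.287,0],"delta_rot":[0,0,0],"fingers":0},{"delta_pos":[0.058,0.287,0],"delta_rot":[0,0,0],"fingers":0},{"delta_pos":[0.058,0.287,0],"delta_rot":[0,0,0],"fingers":0},{"delta_pos":[0,0,0],"delta_rot":[0,0,0],"fingers":0},{"delta_pos":[0,0,0],"delta_rot":[0,0,0],"fingers":0},{"delta_pos":[0,0,1.5],"delta_rot":[0,0,0],"fingers":0},{"delta_pos":[0,0,1.5],"delta_rot":[0,0,0],"fingers":0},{"delta_pos":[0,0,0],"delta_rot":[0,0,0],"fingers":0}]'
python3 - <<'E'
from h import *
say(); c=wrist(); save(c,'w5.png'); np.save('w5.npy',c,allow_pickle=True); show(c,minA=400)
E
```

```text
time: 12.05
tool_pos: [0.4338, 0.3656, 0.1011]
ee_rot: [0.002, 0.1, 0.995, 0.001]
force: [-0.1, 0.9, -0.4]
width: 0.0001
grasp_force: 0.0
t 12.1 p [0.4338 0.3656 0.1011] yawY 78.5 z [ 0.003  0.003 -1.   ] F [-0.1  0.9 -0.4] w 0.0001 g 0.0Traceback (most recent call last):
  File "<stdin>", line 2, in <module>
  File "h.py", line 55, in show
    for t in tins(c,**k): print({x:(np.round(y,4) if x!='hist' else y) for x,y in t.items()})
                                    ~~~~~~~~^^^^^
    return _wrapfunc(a, 'round', decimals=decimals, out=out)
    return _wrapit(obj, method, *args, **kwds)
    result = getattr(arr, method)(*args, **kwds)
TypeError: unsupported operand type(s) for *: 'NoneType' and 'float'
```

View pics/w5.png

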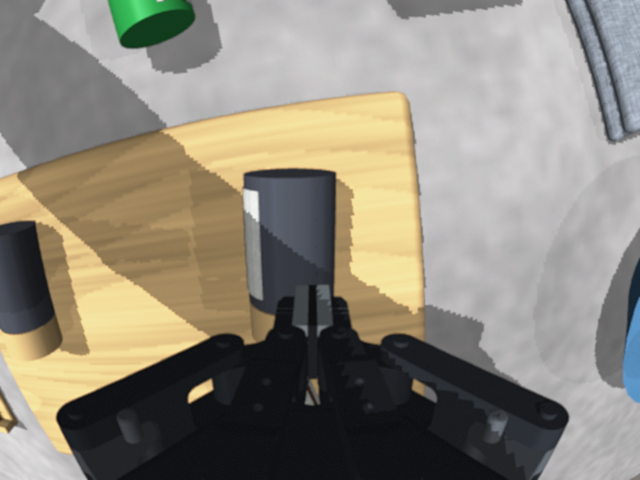

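```bash
python3 -m handwheel '[{"delta_pos":[-0.46,-1.5,0],"delta_rot":[0,0,0],"fingers":0},{"delta_pos":[0,0,-1.5],"delta_rot":[0,0,0],"fingers":0},{"delta_pos":[0,0,-1],"delta_rot":[0,0,0],"fingers":0},{"delta_pos":[0,0,-0.5],"delta_rot":[0,0,0],"fingers":0},{"delta_pos":[0,0,0],"delta_rot":[0,0,0],"fingers":0},{"delta_pos":[0.058,0.287,0],"delta_rot":[0,0,0],"fingers":0},{"delta_pos":[0.058,0.287,0],"delta_rot":[0,0,0],"fingers":0},{"delta_pos":[0.058,0.287,0],"delta_rot":[0,0,0],"fingers":0},{"delta_pos":[0.058,0.287,0],"delta_rot":[0,0,0],"fingers":0},{"delta_pos":[0.058,0.287,0],"delta_rot":[0,0,0],"fingers":0},{"delta_pos":[0.058,0.287,0],"delta_rot":[0,0,0],"fingers":0},{"delta_pos":[0.058,0.287,0],"delta_rot":[0,0,0],"fingers":0},{"delta_pos":[0.058,0.287,0],"delta_rot":[0,0,0],"fingers":0},{"delta_pos":[0.058,0.287,0],"delta_rot":[0,0,0],"fingers":0},{"delta_pos":[0.058,0.287,0],"delta_rot":[0,0,0],"fingers":0},{"delta_pos":[0,0,0],"delta_rot":[0,0,0],"fingers":0},{"delta_pos":[0,0,0],"delta_rot":[0,0,0],"fingers":0},{"delta_pos":[0,0,1.5],"delta_rot":[0,0,0],"fingers":0},{"delta_pos":[0,0,1.5],"delta_rot":[0,0,0],"fingers":0},{"delta_pos":[0,0,0],"delta_rot":[0,0,0],"fingers":0}]'
python3 - <<'E'
from h import *
c=wrist(); save(c,'w6.png'); np.save('w6.npy',c,allow_pickle=True)
E
```

```text
time: 14.1
tool_pos: [0.4344, 0.3797, 0.1007]
ee_rot: [0.001, 0.1, 0.995, 0.001]
force: [0.2, 0.3, 0.1]
width: 0.0002
grasp_force: 0.0
```

```bash
python3 -m handwheel '[{"delta_pos":[-0.29,-1.45,0],"delta_rot":[0,0,0],"fingers":0},{"delta_pos":[0,0,-1.5],"delta_rot":[0,0,0],"fingers":0},{"delta_pos":[0,0,-1],"delta_rot":[0,0,0],"fingers":0},{"delta_pos":[0,0,-0.5],"delta_rot":[0,0,0],"fingers":0},{"delta_pos":[0,0,0],"delta_rot":[0,0,0],"fingers":0},{"delta_pos":[0.058,0.287,0],"delta_rot":[0,0,0],"fingers":0},{"delta_pos":[0.058,0.287,0],"delta_rot":[0,0,0],"fingers":0},{"delta_pos":[0.058,0.287,0],"delta_rot":[0,0,0],"fingers":0},{"delta_pos":[0.058,0.287,0],"delta_rot":[0,0,0],"fingers":0},{"delta_pos":[0.058,0.287,0],"delta_rot":[0,0,0],"fingers":0},{"delta_pos":[0.058,0.287,0],"delta_rot":[0,0,0],"fingers":0},{"delta_pos":[0.058,0.287,0],"delta_rot":[0,0,0],"fingers":0},{"delta_pos":[0.058,0.287,0],"delta_rot":[0,0,0],"fingers":0},{"delta_pos":[0.058,0.287,0],"delta_rot":[0,0,0],"fingers":0},{"delta_pos":[0.058,0.287,0],"delta_rot":[0,0,0],"fingers":0},{"delta_pos":[0,0,0],"delta_rot":[0,0,0],"fingers":0},{"delta_pos":[0,0,0],"delta_rot":[0,0,0],"fingers":0},{"delta_pos":[0,0,1.5],"delta_rot":[0,0,0],"fingers":0},{"delta_pos":[0,0,1.5],"delta_rot":[0,0,0],"fingers":0},{"delta_pos":[0,0,0],"delta_rot":[0,0,0],"fingers":0}]'
python3 - <<'E'
from h import *
c=wrist(); save(c,'w7.png'); np.save('w7.npy',c,allow_pickle=True)
a=np.load('w6.npy',allow_pickle=True).item()['img'][100:400,150:470]; b=c['img'][100:400,150:470]
cv2.imwrite('pics/w67.png',cv2.cvtColor(np.hstack([a,b]),cv2.COLOR_RGB2BGR))
E
```

```text
time: 16.15
tool_pos: [0.4373, 0.394, 0.1007]
ee_rot: [0.001, 0.1, 0.995, 0.001]
force: [-0.2, 0.8, 1.0]
width: 0.0001
grasp_force: 0.0
```

View pics/w67.png

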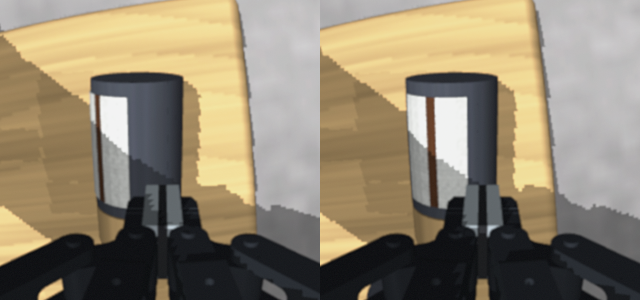

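```bash
python3 -m handwheel '[{"delta_pos":[-0.35,-4.28,0],"delta_rot":[0,0,0],"fingers":0},{"delta_pos":[-0.36,-4.28,0],"delta_rot":[0,0,0],"fingers":0},{"delta_pos":[-0.36,-4.28,0],"delta_rot":[0,0,0],"fingers":0},{"delta_pos":[-0.36,-4.28,0],"delta_rot":[0,0,0],"fingers":0},{"delta_pos":[-0.36,-4.28,0],"delta_rot":[0,0,0],"fingers":0},{"delta_pos":[-0.36,-4.28,0],"delta_rot":[0,0,0],"fingers":0},{"delta_pos":[0,0,0],"delta_rot":[0,0,0],"fingers":0},{"delta_pos":[0,0,0],"delta_rot":[0,0,0],"fingers":0}]'
```

```text
time: 17.0
tool_pos: [0.4144, 0.1353, 0.0985]
ee_rot: [-0.0, 0.101, 0.995, -0.0]
force: [0.8, 0.1, -0.3]
width: 0.0003
grasp_force: 0.0
```

```bash
python3 -m handwheel '[{"delta_pos":[0.1,0.1,-1.5],"delta_rot":[0,0,0],"fingers":0},{"delta_pos":[0,0,-1],"delta_rot":[0,0,0],"fingers":0},{"delta_pos":[0,0,-0.5],"delta_rot":[0,0,0],"fingers":0},{"delta_pos":[0,0,0],"delta_rot":[0,0,0],"fingers":0},{"delta_pos":[0.055,0.273,0],"delta_rot":[0,0,0],"fingers":0},{"delta_pos":[0.055,0.273,0],"delta_rot":[0,0,0],"fingers":0},{"delta_pos":[0.055,0.273,0],"delta_rot":[0,0,0],"fingers":0},{"delta_pos":[0.055,0.273,0],"delta_rot":[0,0,0],"fingers":0},{"delta_pos":[0.055,0.273,0],"delta_rot":[0,0,0],"fingers":0},{"delta_pos":[0.055,0.273,0],"delta_rot":[0,0,0],"fingers":0},{"delta_pos":[0.055,0.273,0],"delta_rot":[0,0,0],"fingers":0},{"delta_pos":[0.055,0.273,0],"delta_rot":[0,0,0],"fingers":0},{"delta_pos":[0.055,0.273,0],"delta_rot":[0,0,0],"fingers":0},{"delta_pos":[0.055,0.273,0],"delta_rot":[0,0,0],"fingers":0},{"delta_pos":[0,0,0],"delta_rot":[0,0,0],"fingers":0},{"delta_pos":[0,0,0],"delta_rot":[0,0,0],"fingers":0},{"delta_pos":[0,0,1.5],"delta_rot":[0,0,0],"fingers":0},{"delta_pos":[0,0,1.5],"delta_rot":[0,0,0],"fingers":0}]'
```

```text
time: 18.8
tool_pos: [0.4204, 0.1652, 0.0985]
ee_rot: [-0.001, 0.099, 0.995, -0.0]
force: [-0.2, -0.1, -0.0]
width: -0.0002
grasp_force: 0.0
```

```bash
python3 -m handwheel '[{"delta_pos":[-0.27,-1.37,0],"delta_rot":[0,0,0],"fingers":0},{"delta_pos":[0,0,-1.5],"delta_rot":[0,0,0],"fingers":0},{"delta_pos":[0,0,-1],"delta_rot":[0,0,0],"fingers":0},{"delta_pos":[0,0,-0.5],"delta_rot":[0,0,0],"fingers":0},{"delta_pos":[0,0,0],"delta_rot":[0,0,0],"fingers":0},{"delta_pos":[0.055,0.273,0],"delta_rot":[0,0,0],"fingers":0},{"delta_pos":[0.055,0.273,0],"delta_rot":[0,0,0],"fingers":0},{"delta_pos":[0.055,0.273,0],"delta_rot":[0,0,0],"fingers":0},{"delta_pos":[0.055,0.273,0],"delta_rot":[0,0,0],"fingers":0},{"delta_pos":[0.055,0.273,0],"delta_rot":[0,0,0],"fingers":0},{"delta_pos":[0.055,0.273,0],"delta_rot":[0,0,0],"fingers":0},{"delta_pos":[0.055,0.273,0],"delta_rot":[0,0,0],"fingers":0},{"delta_pos":[0.055,0.273,0],"delta_rot":[0,0,0],"fingers":0},{"delta_pos":[0.055,0.273,0],"delta_rot":[0,0,0],"fingers":0},{"delta_pos":[0.055,0.273,0],"delta_rot":[0,0,0],"fingers":0},{"delta_pos":[0,0,0],"delta_rot":[0,0,0],"fingers":0},{"delta_pos":[0,0,0],"delta_rot":[0,0,0],"fingers":0},{"delta_pos":[0,0,1.5],"delta_rot":[0,0,0],"fingers":0},{"delta_pos":[0,0,1.5],"delta_rot":[0,0,0],"fingers":0},{"delta_pos":[0,0,0],"delta_rot":[0,0,0],"fingers":0}]'
```

```text
time: 20.8
tool_pos: [0.4245, 0.1784, 0.0992]
ee_rot: [0.001, 0.1, 0.995, 0.001]
force: [0.5, 0.2, 0.0]
width: -0.0002
grasp_force: 0.0
```

```bash
python3 -m handwheel '[{"delta_pos":[2.74,3.16,0],"delta_rot":[0,0,3.8],"fingers":0},{"delta_pos":[2.74,3.16,0],"delta_rot":[0,0,3.8],"fingers":0},{"delta_pos":[2.74,3.16,0],"delta_rot":[0,0,3.8],"fingers":0},{"delta_pos":[2.74,3.16,0],"delta_rot":[0,0,3.8],"fingers":0},{"delta_pos":[2.74,3.16,0],"delta_rot":[0,0,3.8],"fingers":0},{"delta_pos":[0,0,0],"delta_rot":[0,0,0],"fingers":0},{"delta_pos":[0,0,0],"delta_rot":[0,0,0],"fingers":0},{"delta_pos":[0,0,0],"delta_rot":[0,0,0],"fingers":0}]';  python3 -c "
from h import *
say()"
```

```text
time: 21.6
tool_pos: [0.5598, 0.3345, 0.0972]
ee_rot: [-0.001, -0.065, 0.998, -0.001]
force: [0.3, -0.1, 0.1]
width: 0.0001
grasp_force: 0.0
t 21.6 p [0.5598 0.3345 0.0972] yawY 97.5 z [-0.002 -0.002 -1.   ] F [ 0.3 -0.1  0.1] w 0.0001 g 0.0
```

```bash
python3 -m handwheel '[{"delta_pos":[0.15,0.2,-1.4],"delta_rot":[0,0,0],"fingers":0},{"delta_pos":[0,0,-1],"delta_rot":[0,0,0],"fingers":0},{"delta_pos":[0,0,-0.45],"delta_rot":[0,0,0],"fingers":0},{"delta_pos":[0,0,0],"delta_rot":[0,0,0],"fingers":0},{"delta_pos":[0.04,-0.302,0],"delta_rot":[0,0,0],"fingers":0},{"delta_pos":[0.04,-0.302,0],"delta_rot":[0,0,0],"fingers":0},{"delta_pos":[0.04,-0.302,0],"delta_rot":[0,0,0],"fingers":0},{"delta_pos":[0.04,-0.302,0],"delta_rot":[0,0,0],"fingers":0},{"delta_pos":[0.04,-0.302,0],"delta_rot":[0,0,0],"fingers":0},{"delta_pos":[0.04,-0.302,0],"delta_rot":[0,0,0],"fingers":0},{"delta_pos":[0.04,-0.302,0],"delta_rot":[0,0,0],"fingers":0},{"delta_pos":[0.04,-0.302,0],"delta_rot":[0,0,0],"fingers":0},{"delta_pos":[0.04,-0.302,0],"delta_rot":[0,0,0],"fingers":0},{"delta_pos":[0.04,-0.302,0],"delta_rot":[0,0,0],"fingers":0},{"delta_pos":[0,0,0],"delta_rot":[0,0,0],"fingers":0},{"delta_pos":[0,0,0],"delta_rot":[0,0,0],"fingers":0},{"delta_pos":[0,0,1.5],"delta_rot":[0,0,0],"fingers":0},{"delta_pos":[0,0,1.5],"delta_rot":[0,0,0],"fingers":0}]'
```

```text
time: 23.4
tool_pos: [0.5666, 0.3071, 0.1009]
ee_rot: [0.0, -0.065, 0.998, -0.0]
force: [0.6, -0.8, 0.3]
width: 0.0
grasp_force: 0.0
```

```bash
python3 -m handwheel '[{"delta_pos":[-0.2,1.52,0],"delta_rot":[0,0,0],"fingers":0},{"delta_pos":[0,0,-1.5],"delta_rot":[0,0,0],"fingers":0},{"delta_pos":[0,0,-1],"delta_rot":[0,0,0],"fingers":0},{"delta_pos":[0,0,-0.5],"delta_rot":[0,0,0],"fingers":0},{"delta_pos":[0,0,0],"delta_rot":[0,0,0],"fingers":0},{"delta_pos":[0.04,-0.302,0],"delta_rot":[0,0,0],"fingers":0},{"delta_pos":[0.04,-0.302,0],"delta_rot":[0,0,0],"fingers":0},{"delta_pos":[0.04,-0.302,0],"delta_rot":[0,0,0],"fingers":0},{"delta_pos":[0.04,-0.302,0],"delta_rot":[0,0,0],"fingers":0},{"delta_pos":[0.04,-0.302,0],"delta_rot":[0,0,0],"fingers":0},{"delta_pos":[0.04,-0.302,0],"delta_rot":[0,0,0],"fingers":0},{"delta_pos":[0.04,-0.302,0],"delta_rot":[0,0,0],"fingers":0},{"delta_pos":[0.04,-0.302,0],"delta_rot":[0,0,0],"fingers":0},{"delta_pos":[0.04,-0.302,0],"delta_rot":[0,0,0],"fingers":0},{"delta_pos":[0.04,-0.302,0],"delta_rot":[0,0,0],"fingers":0},{"delta_pos":[0,0,0],"delta_rot":[0,0,0],"fingers":0},{"delta_pos":[0,0,0],"delta_rot":[0,0,0],"fingers":0},{"delta_pos":[0,0,1.5],"delta_rot":[0,0,0],"fingers":0},{"delta_pos":[0,0,1.5],"delta_rot":[0,0,0],"fingers":0},{"delta_pos":[0,0,0],"delta_rot":[0,0,0],"fingers":0}]'; python3 -m handwheel '[{"delta_pos":[0,0,4],"delta_rot":[0,0,-6.5],"fingers":0},{"delta_pos":[-1,-1,4],"delta_rot":[0,0,-6.5],"fingers":0},{"delta_pos":[-1,-1,4],"delta_rot":[0,0,0],"fingers":0},{"delta_pos":[-1,-1,4],"delta_rot":[0,0,0],"fingers":0},{"delta_pos":[-1,-1,4],"delta_rot":[0,0,0],"fingers":0},{"delta_pos":[-1,-1,3],"delta_rot":[0,0,0],"fingers":0},{"delta_pos":[0,0,0],"delta_rot":[0,0,0],"fingers":0},{"delta_pos":[0,0,0],"delta_rot":[0,0,0],"fingers":0}]'
cat >> h.py <<'E'
def show(c,**k):
    for t in tins(c,**k):
        print('p',t['p'].round(4),'yaw',round(t['yaw'],1),'L',round(t['L'],4),'W',round(t['W'],4),'s',round(t['smin'],4),round(t['smax'],4),'wh',None if t['wh'] is None else t['wh'].round(1)); print('   ',t['hist'])
E
python3 - <<'E'
from h import *
say(); c=wrist(); save(c,'w8.png'); np.save('w8.npy',c,allow_pickle=True); show(c)
E
```

```text
time: 25.4
tool_pos: [0.5702, 0.2933, 0.1025]
ee_rot: [0.002, -0.065, 0.998, 0.001]
force: [-0.8, -0.4, 0.7]
width: 0.0002
grasp_force: 0.0
time: 26.2
tool_pos: [0.5185, 0.2427, 0.3305]
ee_rot: [0.001, 0.048, 0.999, 0.0]
force: [0.3, -0.3, -0.5]
width: -0.0
grasp_force: 0.0
t 26.2 p [0.5185 0.2427 0.3305] yawY 84.5 z [ 0.001  0.001 -1.   ] F [ 0.3 -0.3 -0.5] w -0.0 g 0.0
p [0.421  0.3831] yaw -11.2 L 0.0759 W 0.05 s -0.0327 0.0386 wh [-64.3 -15.5  20.5]
    [(-96, -1), (-88, 61), (-80, 49), (-72, 64), (-64, 169), (-56, 221), (-48, 229), (-40, 234), (-32, 239), (-24, 171), (-16, 217), (-8, 239), (0, 239), (8, 238), (16, 234), (24, 103), (32, 62), (40, 55), (48, 60), (56, -1), (64, -1), (72, -1), (80, -1), (88, -1), (96, -1)]
p [0.409  0.1708] yaw -11.2 L 0.0752 W 0.0494 s -0.0344 0.0368 wh [-52.   -0.3  29.3]
    [(-96, -1), (-88, -1), (-80, -1), (-72, -1), (-64, -1), (-56, 159), (-48, 212), (-40, 234), (-32, 237), (-24, 238), (-16, 158), (-8, 148), (0, 231), (8, 202), (16, 165), (24, 161), (32, 94), (40, 46), (48, 42), (56, 39), (64, 35), (72, 31), (80, 38), (88, 47), (96, -1)]
p [0.5571 0.297 ] yaw 7.5 L 0.084 W 0.0486 s -0.0462 0.033 wh [-36.1  -4.4  42.1]
    [(-96, -1), (-88, -1), (-80, 49), (-72, 45), (-64, 36), (-56, 39), (-48, 41), (-40, 84), (-32, 148), (-24, 157), (-16, 160), (-8, 163), (0, 95), (8, 106), (16, 162), (24, 157), (32, 152), (40, 141), (48, 78), (56, 39), (64, 47), (72, -1), (80, -1), (88, -1), (96, -1)]
```

View pics/w8.png

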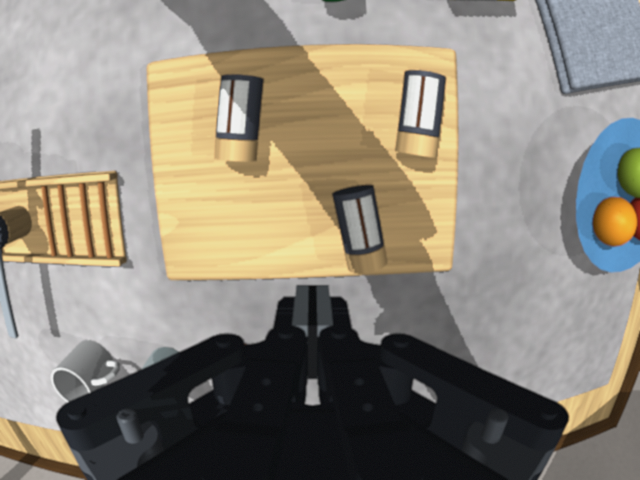

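```bash
cat >> h.py <<'E'
def band(c,p,yaw,zc=.045,rad=.025,smin=-.03,smax=.025):
    """roll of the label band (deg from up, towards +n2) via red-ness, and white/dark label edges"""
    I=c['img'].astype(float); v,u=np.mgrid[:480,:640]; ax=np.array([np.cos(np.radians(yaw)),np.sin(np.radians(yaw)),0]); n=np.array([-ax[1],ax[0],0])
    P=wonz(c,u,v,zc)-np.r_[p,zc]; k=(abs(P@n)<.035)&(abs(P@ax)<.06)&(v<300)
    o,d=wray(c,u[k],v[k]); oo=o-np.r_[p,zc]; dp=d-(d@ax)[:,None]*ax; op=oo-(oo@ax)*ax
    A=(dp**2).sum(1);B=dp@op;C=op@op-rad**2;D=B*B-A*C;ok=D>0;tt=(-B-np.sqrt(np.maximum(D,0)))/A
    X=oo+d*tt[:,None]; al=np.degrees(np.arctan2(X@n,X[:,2])); s=X@ax; w=I[k]; rel=(w[:,0]-w[:,2])/(w.sum(1)+1)
    j=ok&(s>smin)&(s<smax)&(abs(al)<60)
    r=j&(rel>.12); b=np.percentile(al[r],[10,50,90]) if r.sum()>8 else None
    # per-slice edges of the label against the darker body
    E=[]
    for s0 in np.arange(smin+.006,smax-.006,.004):
        q=ok&(abs(s-s0)<.003); g=np.arange(-80,81,2); pr=np.array([np.median(w[q&(abs(al-x)<2.5)].min(1)) if (q&(abs(al-x)<2.5)).sum()>1 else np.nan for x in g]); dd=np.diff(pr); 
        if np.isnan(dd).all(): continue
        E.append((g[np.nanargmax(dd)]+1,g[np.nanargmin(dd)]+1))
    return b,int(r.sum()),np.median(E,0)
E
python3 - <<'E'
from h import *
c=np.load('w8.npy',allow_pickle=True).item()
for t in tins(c): print(t['p'].round(4),band(c,t['p'],t['yaw']))
E
```

```text
[0.421  0.3831] (array([-23.61180746, -20.65758694,  56.39783176]), 131, array([-17., -25.]))
[0.409  0.1708] (array([-13.4805171 , -11.5282395 ,  -9.49830546]), 87, array([ -7., -15.]))
[0.5571 0.297 ] (array([1.25087099, 3.36553289, 5.56657778]), 99, array([ 9., -1.]))
```

```bash
python3 -m handwheel '[{"delta_pos":[-2.1,3.3,-2],"delta_rot":[0,0,-1.5],"fingers":0},{"delta_pos":[-2.1,3.3,-2],"delta_rot":[0,0,-1.5],"fingers":0},{"delta_pos":[-2.1,3.3,-2],"delta_rot":[0,0,-1.5],"fingers":0},{"delta_pos":[-2.1,3.3,-2],"delta_rot":[0,0,-1.5],"fingers":0},{"delta_pos":[0,0,-3.8],"delta_rot":[0,0,0],"fingers":0},{"delta_pos":[0,0,-3.8],"delta_rot":[0,0,0],"fingers":0},{"delta_pos":[0,0,-3.8],"delta_rot":[0,0,0],"fingers":0},{"delta_pos":[0,0,-3.8],"delta_rot":[0,0,0],"fingers":0},{"delta_pos":[0,0,0],"delta_rot":[0,0,0],"fingers":0},{"delta_pos":[0,0,0],"delta_rot":[0,0,0],"fingers":0}]'
```

```text
time: 27.25
tool_pos: [0.4337, 0.3744, 0.0973]
ee_rot: [-0.001, 0.1, 0.995, -0.001]
force: [0.7, -0.1, 0.5]
width: -0.0
grasp_force: 0.0
```

Drag B 20 mm, lift, then go on to C (centre ≈ (.4215,.168)).

```bash
python3 -m handwheel '[{"delta_pos":[0,0.1,-1.35],"delta_rot":[0,0,0],"fingers":0},{"delta_pos":[0,0,-1],"delta_rot":[0,0,0],"fingers":0},{"delta_pos":[0,0,-0.5],"delta_rot":[0,0,0],"fingers":0},{"delta_pos":[0,0,0],"delta_rot":[0,0,0],"fingers":0},{"delta_pos":[0.05,0.245,0],"delta_rot":[0,0,0],"fingers":0},{"delta_pos":[0.05,0.245,0],"delta_rot":[0,0,0],"fingers":0},{"delta_pos":[0.05,0.245,0],"delta_rot":[0,0,0],"fingers":0},{"delta_pos":[0.05,0.245,0],"delta_rot":[0,0,0],"fingers":0},{"delta_pos":[0.05,0.245,0],"delta_rot":[0,0,0],"fingers":0},{"delta_pos":[0.05,0.245,0],"delta_rot":[0,0,0],"fingers":0},{"delta_pos":[0.05,0.245,0],"delta_rot":[0,0,0],"fingers":0},{"delta_pos":[0.05,0.245,0],"delta_rot":[0,0,0],"fingers":0},{"delta_pos":[0,0,0],"delta_rot":[0,0,0],"fingers":0},{"delta_pos":[0,0,0],"delta_rot":[0,0,0],"fingers":0},{"delta_pos":[0,0,1.5],"delta_rot":[0,0,0],"fingers":0},{"delta_pos":[0,0,1.5],"delta_rot":[0,0,0],"fingers":0},{"delta_pos":[0,0,0],"delta_rot":[0,0,0],"fingers":0}]'; python3 -m handwheel '[{"delta_pos":[-0.3,-4.6,0],"delta_rot":[0,0,0],"fingers":0},{"delta_pos":[-0.3,-4.6,0],"delta_rot":[0,0,0],"fingers":0},{"delta_pos":[-0.3,-4.6,0],"delta_rot":[0,0,0],"fingers":0},{"delta_pos":[-0.3,-4.6,0],"delta_rot":[0,0,0],"fingers":0},{"delta_pos":[-0.3,-4.6,0],"delta_rot":[0,0,0],"fingers":0},{"delta_pos":[0,0,0],"delta_rot":[0,0,0],"fingers":0},{"delta_pos":[0,0,0],"delta_rot":[0,0,0],"fingers":0}]'
```

```text
time: 28.95
tool_pos: [0.4397, 0.3964, 0.1022]
ee_rot: [0.001, 0.1, 0.995, 0.002]
force: [0.8, 0.3, -0.4]
width: -0.0
grasp_force: 0.0
time: 29.65
tool_pos: [0.4235, 0.1644, 0.0999]
ee_rot: [0.0, 0.101, 0.995, 0.0]
force: [-0.1, 0.4, -0.0]
width: -0.0001
grasp_force: 0.0
```

```bash
python3 -m handwheel '[{"delta_pos":[-0.1,0,-1.6],"delta_rot":[0,0,0],"fingers":0},{"delta_pos":[0,0,-1],"delta_rot":[0,0,0],"fingers":0},{"delta_pos":[0,0,-0.5],"delta_rot":[0,0,0],"fingers":0},{"delta_pos":[0,0,0],"delta_rot":[0,0,0],"fingers":0},{"delta_pos":[0.044,0.22,0],"delta_rot":[0,0,0],"fingers":0},{"delta_pos":[0.044,0.22,0],"delta_rot":[0,0,0],"fingers":0},{"delta_pos":[0.044,0.22,0],"delta_rot":[0,0,0],"fingers":0},{"delta_pos":[0.044,0.22,0],"delta_rot":[0,0,0],"fingers":0},{"delta_pos":[0.044,0.22,0],"delta_rot":[0,0,0],"fingers":0},{"delta_pos":[0,0,0],"delta_rot":[0,0,0],"fingers":0},{"delta_pos":[0,0,0],"delta_rot":[0,0,0],"fingers":0},{"delta_pos":[0,0,1.5],"delta_rot":[0,0,0],"fingers":0},{"delta_pos":[0,0,1.5],"delta_rot":[0,0,0],"fingers":0}]'; python3 -m handwheel '[{"delta_pos":[1.7,1.3,4.4],"delta_rot":[0,0,0],"fingers":0},{"delta_pos":[1.7,1.3,4.4],"delta_rot":[0,0,0],"fingers":0},{"delta_pos":[1.7,1.3,4.4],"delta_rot":[0,0,0],"fingers":0},{"delta_pos":[1.7,1.3,4.4],"delta_rot":[0,0,0],"fingers":0},{"delta_pos":[1.7,1.3,4.4],"delta_rot":[0,0,0],"fingers":0},{"delta_pos":[0,0,0],"delta_rot":[0,0,0],"fingers":0.9},{"delta_pos":[0,0,0],"delta_rot":[0,0,0],"fingers":0.9}]'
python3 - <<'E'
from h import *
say(); c=wrist(); save(c,'w9.png'); np.save('w9.npy',c,allow_pickle=True)
for t in tins(c): print(t['p'].round(4),round(t['yaw'],1),round(t['W'],4),round(t['smax'],4),'centre',np.round(t['p']+(t['smax']-.024)*np.array([np.cos(np.radians(t['yaw'])),np.sin(np.radians(t['yaw']))]),4),band(c,t['p'],t['yaw'])[:2])
E
```

```text
time: 30.95
tool_pos: [0.4241, 0.1773, 0.0987]
ee_rot: [-0.0, 0.099, 0.995, -0.0]
force: [-0.1, -0.4, -0.5]
width: -0.0001
grasp_force: 0.0
time: 31.65
tool_pos: [0.5097, 0.2426, 0.3191]
ee_rot: [0.001, 0.099, 0.995, 0.0]
force: [0.1, 0.1, -0.9]
width: 0.0285
grasp_force: 0.0
t 31.6 p [0.5097 0.2426 0.3191] yawY 78.6 z [ 0.001  0.001 -1.   ] F [ 0.1  0.1 -0.9] w 0.0285 g 0.0
[0.423 0.391] -11.1 0.0499 0.038 centre [0.4367 0.3883] (array([-5.06005266, -2.39903047, 51.53310611]), 124)
[0.4102 0.1752] -11.4 0.0494 0.0367 centre [0.4227 0.1727] (array([-4.36297157, -1.84561319,  0.56286298]), 115)
[0.5571 0.297 ] 7.6 0.0487 0.0333 centre [0.5663 0.2982] (array([1.17806316, 3.41553221, 5.63021864]), 104)
```

```bash
python3 -m handwheel '[{"delta_pos":[1.9,1.85,-3],"delta_rot":[0,0,6.33],"fingers":1},{"delta_pos":[1.9,1.85,-3],"delta_rot":[0,0,6.33],"fingers":1},{"delta_pos":[1.86,1.86,-3],"delta_rot":[0,0,6.33],"fingers":1},{"delta_pos":[0,0,-4],"delta_rot":[0,0,0],"fingers":1},{"delta_pos":[0,0,-4],"delta_rot":[0,0,0],"fingers":1},{"delta_pos":[0,0,-2.5],"delta_rot":[0,0,0],"fingers":1},{"delta_pos":[0,0,0],"delta_rot":[0,0,0],"fingers":1},{"delta_pos":[0,0,0],"delta_rot":[0,0,0],"fingers":1}]';  python3 -c "
from h import *
say()"
```

```text
time: 32.5
tool_pos: [0.5653, 0.2966, 0.123]
ee_rot: [-0.001, -0.066, 0.998, -0.0]
force: [0.1, 0.9, 1.0]
width: 0.0853
grasp_force: 0.0
t 32.5 p [0.5653 0.2966 0.123 ] yawY 97.5 z [-0.002 -0.001 -1.   ] F [0.1 0.9 1. ] w 0.0853 g 0.0
```

```bash
python3 -m handwheel '[{"delta_pos":[0.1,0.16,-3],"delta_rot":[0,0,0],"fingers":1},{"delta_pos":[0,0,-3],"delta_rot":[0,0,0],"fingers":1},{"delta_pos":[0,0,-2],"delta_rot":[0,0,0],"fingers":1},{"delta_pos":[0,0,-1.5],"delta_rot":[0,0,0],"fingers":1},{"delta_pos":[0,0,0],"delta_rot":[0,0,0],"fingers":1},{"delta_pos":[0,0,0],"delta_rot":[0,0,0],"fingers":0.3},{"delta_pos":[0,0,0],"delta_rot":[0,0,0],"fingers":0.3},{"delta_pos":[0,0,0],"delta_rot":[0,0,0],"fingers":0.3},{"delta_pos":[0,0,0],"delta_rot":[0,0,0],"fingers":0.3},{"delta_pos":[0,0,0],"delta_rot":[0,0,0],"fingers":0.3},{"delta_pos":[0,0,0],"delta_rot":[0,0,0],"fingers":0.3}]' 60;  python3 -c "
from h import *
say()"
```

```text
time: 33.6
tool_pos: [0.5683, 0.2991, 0.0305]
ee_rot: [0.001, -0.066, 0.998, 0.001]
force: [-0.4, 0.2, 5.5]
width: 0.0481
grasp_force: 61.1
t 33.6 p [0.5683 0.2991 0.0305] yawY 97.5 z [ 0.002  0.001 -1.   ] F [-0.4  0.2  5.5] w 0.0481 g 61.1
```

```bash
python3 -m handwheel '[{"delta_pos":[0,0,1],"delta_rot":[0,0,0],"fingers":0.3},{"delta_pos":[0,0,2],"delta_rot":[0,0,0],"fingers":0.3},{"delta_pos":[0,0,4],"delta_rot":[0,0,0],"fingers":0.3},{"delta_pos":[0,0,4],"delta_rot":[0,0,0],"fingers":0.3},{"delta_pos":[0,0,4],"delta_rot":[0,0,0],"fingers":0.3},{"delta_pos":[0,-2,4],"delta_rot":[0,0,-2],"fingers":0.3},{"delta_pos":[0,-4,2],"delta_rot":[0,0,-2],"fingers":0.3},{"delta_pos":[0,-4,0],"delta_rot":[0,0,-2],"fingers":0.3},{"delta_pos":[0,-4,0],"delta_rot":[0,0,-2],"fingers":0.3},{"delta_pos":[-1,-4,0],"delta_rot":[0,0,-2],"fingers":0.3},{"delta_pos":[-1,-4,0],"delta_rot":[0,0,-2],"fingers":0.3},{"delta_pos":[-1,-4,0],"delta_rot":[0,0,-1.3],"fingers":0.3},{"delta_pos":[-1,-4,0],"delta_rot":[0,0,0],"fingers":0.3},{"delta_pos":[-1,-4,0],"delta_rot":[0,0,0],"fingers":0.3},{"delta_pos":[-1,-3,0],"delta_rot":[0,0,0],"fingers":0.3},{"delta_pos":[0,0,0],"delta_rot":[0,0,0],"fingers":0.3},{"delta_pos":[0,0,0],"delta_rot":[0,0,0],"fingers":0.3},{"delta_pos":[0,0,0],"delta_rot":[0,0,0],"fingers":0.3}]'
python3 - <<'E'
from h import *
say(); c=wrist(); save(c,'w10.png'); np.save('w10.npy',c,allow_pickle=True)
T=camera('top'); np.save('top2.npy',T,allow_pickle=True); save(T,'top2.png')
E
```

```text
time: 35.4
tool_pos: [0.5074, -0.0701, 0.239]
ee_rot: [0.0, 0.05, 0.999, 0.0]
force: [0.3, -0.3, -3.3]
width: 0.0484
grasp_force: 62.5
t 35.4 p [ 0.5074 -0.0701  0.239 ] yawY 84.3 z [ 0.001  0.001 -1.   ] F [ 0.3 -0.3 -3.3] w 0.0484 g 62.5
```

View pics/w10.png

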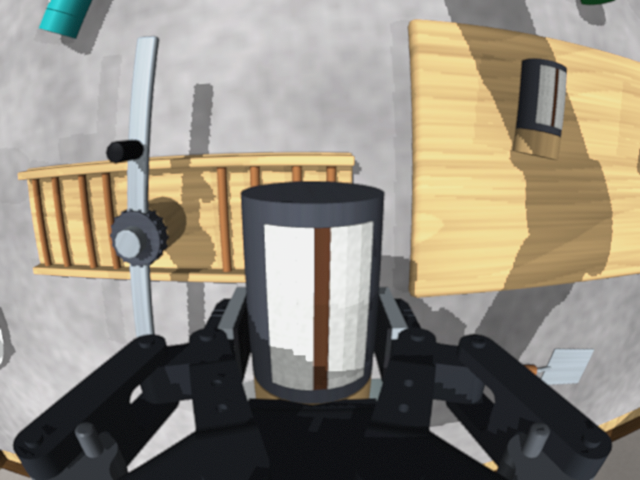

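```bash
cat > dow.py <<'E'
from h import *
from scipy.signal import find_peaks
def dowels(c,c0=np.array([.5078,-.2275]),xs=(-.052,-.048,-.044)):
    ry=np.array([np.cos(np.radians(84.18)),np.sin(np.radians(84.18))]);rx=np.array([ry[1],-ry[0]]); s=np.arange(-.2,.2,.0005); pr=0
    for xo in xs:
        P=np.c_[c0+xo*rx+s[:,None]*ry,np.full(len(s),.018)]; px=wproj(c,P).astype(np.float32)
        val=cv2.remap(c['img'],px[:,0].reshape(1,-1),px[:,1].reshape(1,-1),cv2.INTER_LINEAR,borderValue=(1,1,1))[0].astype(float); pr=pr+val[:,1]/(val[:,0]+1)
    pr=cv2.GaussianBlur((pr/len(xs)).reshape(1,-1),(15,1),3)[0]; k=find_peaks(-pr,distance=30,prominence=.06)[0]; return np.c_[s[k]*1000,pr[k]].round(2).tolist()
if __name__=='__main__':
    for n in ('w10','w3'):
        c=np.load(n+'.npy',allow_pickle=True).item(); print(n,dowels(c),wonz(c,[127,431][n=='w3'],[244,271][n=='w3'],.102))
    c=np.load('w10.npy',allow_pickle=True).item()
    # -x wall inner/top edge row and +x wall: print along rack x at y=+.03
    print(wonz(c,[200.,200.],[159,167],.026))
E
python3 dow.py
```

```text
w10 [[-175.0, 0.66], [-141.5, 0.66], [-100.0, 0.66], [-66.0, 0.66], [68.0, 0.67], [101.5, 0.67], [143.0, 0.67], [177.0, 0.67]] [ 0.50829097 -0.22862152  0.102     ]
w3 [[-178.0, 0.66], [-144.5, 0.66], [-102.5, 0.66], [-69.0, 0.66], [66.0, 0.67], [98.0, 0.67], [140.0, 0.67], [173.0, 0.66]] [ 0.5060998  -0.22894761  0.102     ]
[[ 0.44953498 -0.1731      0.026     ]
 [ 0.45740164 -0.17424277  0.026     ]]
```

```bash
python3 -m handwheel '[{"delta_pos":[1.6,0.2,-2],"delta_rot":[1.7,-0.17,0],"fingers":0.3},{"delta_pos":[0,0,-4],"delta_rot":[1.7,-0.17,0],"fingers":0.3},{"delta_pos":[0,0,-4],"delta_rot":[0,0,0],"fingers":0.3},{"delta_pos":[0,0,-4],"delta_rot":[0,0,0],"fingers":0.3},{"delta_pos":[0,0,-3],"delta_rot":[0,0,0],"fingers":0.3},{"delta_pos":[0,0,0],"delta_rot":[0,0,0],"fingers":0.3},{"delta_pos":[0,0,0],"delta_rot":[0,0,0],"fingers":0.3}]';  python3 -c "
from h import *
say(); c=wrist(); np.save('w11.npy',c,allow_pickle=True); save(c,'w11.png')"
```

```text
time: 36.2
tool_pos: [0.5235, -0.0688, 0.069]
ee_rot: [0.001, 0.05, 0.998, 0.03]
force: [0.7, 0.1, -2.6]
width: 0.0483
grasp_force: 62.8
t 36.2 p [ 0.5235 -0.0688  0.069 ] yawY 84.3 z [ 0.006  0.06  -0.998] F [ 0.7  0.1 -2.6] w 0.0483 g 62.8
```

```bash
python3 -m handwheel '[{"delta_pos":[0,0.1,-1.5],"delta_rot":[0,0,0],"fingers":0.3},{"delta_pos":[0,0,-1.5],"delta_rot":[0,0,0],"fingers":0.3},{"delta_pos":[0,0,-0.7],"delta_rot":[0,0,0],"fingers":0.3},{"delta_pos":[0,0,-0.4],"delta_rot":[0,0,0],"fingers":0.3},{"delta_pos":[0,0,-0.2],"delta_rot":[0,0,0],"fingers":0.3},{"delta_pos":[0,0,-0.15],"delta_rot":[0,0,0],"fingers":0.3},{"delta_pos":[0,0,0],"delta_rot":[0,0,0],"fingers":0.3}]';  python3 -c "
from h import *
say()"
```

```text
time: 36.95
tool_pos: [0.5234, -0.0687, 0.0245]
ee_rot: [0.002, 0.051, 0.998, 0.03]
force: [-1.3, -0.5, -0.7]
width: 0.0485
grasp_force: 62.9
t 37.0 p [ 0.5234 -0.0687  0.0245] yawY 84.2 z [ 0.007  0.059 -0.998] F [-1.3 -0.5 -0.7] w 0.0485 g 62.9
```

```bash
python3 -m handwheel '[{"delta_pos":[0,0,-0.1],"delta_rot":[0,0,0],"fingers":0.3},{"delta_pos":[0,0,0],"delta_rot":[0,0,0],"fingers":0.3},{"delta_pos":[0,0,0],"delta_rot":[0,0,0],"fingers":0.58},{"delta_pos":[0,0,0],"delta_rot":[0,0,0],"fingers":0.62},{"delta_pos":[0,0,0],"delta_rot":[0,0,0],"fingers":0.66},{"delta_pos":[0,0,0],"delta_rot":[0,0,0],"fingers":0.7},{"delta_pos":[0,0,0],"delta_rot":[0,0,0],"fingers":0.75},{"delta_pos":[0,0,0],"delta_rot":[0,0,0],"fingers":0.75},{"delta_pos":[0,0,1],"delta_rot":[0,0,0],"fingers":0.75},{"delta_pos":[0,0,3],"delta_rot":[0,0,0],"fingers":0.75},{"delta_pos":[0,0,4],"delta_rot":[0,0,0],"fingers":0.75},{"delta_pos":[0,0,4],"delta_rot":[-1.7,0.17,0],"fingers":0.8},{"delta_pos":[0,0,4],"delta_rot":[-1.7,0.17,0],"fingers":0.9},{"delta_pos":[0,0,4],"delta_rot":[0,0,0],"fingers":1},{"delta_pos":[0,0,0],"delta_rot":[0,0,0],"fingers":1},{"delta_pos":[0,0,0],"delta_rot":[0,0,0],"fingers":1}]'
python3 - <<'E'
from h import *
say(); c=wrist(); np.save('w12.npy',c,allow_pickle=True); save(c,'w12.png')
for t in tins(c,zc=.039,x0=.42,x1=.62,y0=-.14,y1=.01): print(t['p'].round(4),round(t['yaw'],1),round(t['L'],4),round(t['W'],4),round(t['smax'],4),band(c,t['p'],t['yaw'],zc=.039)[:2])
E
```

```text
time: 38.55
tool_pos: [0.5235, -0.0683, 0.2244]
ee_rot: [0.001, 0.05, 0.999, 0.0]
force: [0.3, -0.4, -1.1]
width: 0.0856
grasp_force: 0.0
t 38.5 p [ 0.5235 -0.0683  0.2244] yawY 84.2 z [ 0.003  0.    -1.   ] F [ 0.3 -0.4 -1.1] w 0.0856 g 0.0
[ 0.5123 -0.0674] -5.8 0.0798 0.0487 0.0326 (array([0.09497747, 2.02573973, 3.92753079]), 214)
```

View pics/w12.png

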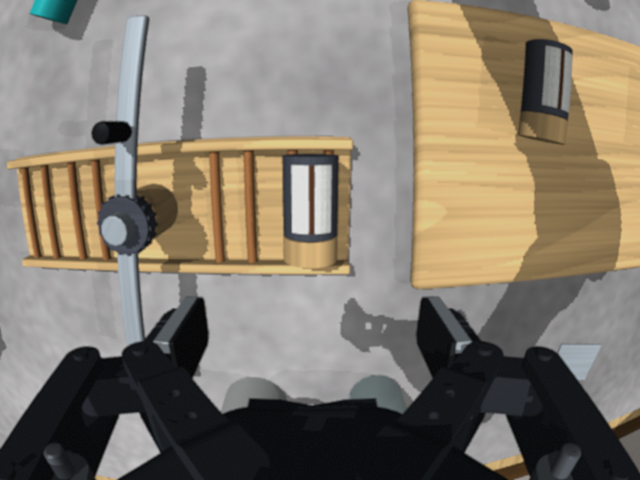

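```bash
python3 -m handwheel '[{"delta_pos":[-1.7,4,0],"delta_rot":[0,0,-1],"fingers":1},{"delta_pos":[-1.7,4,0],"delta_rot":[0,0,-1],"fingers":1},{"delta_pos":[-1.7,4,0],"delta_rot":[0,0,-1],"fingers":1},{"delta_pos":[-1.7,4,0],"delta_rot":[0,0,-1],"fingers":1},{"delta_pos":[-1.7,4,0],"delta_rot":[0,0,-1],"fingers":1},{"delta_pos":[-1.6,4.1,0],"delta_rot":[0,0,-0.6],"fingers":1},{"delta_pos":[0,0,-4],"delta_rot":[0,0,0],"fingers":1},{"delta_pos":[0,0,-4],"delta_rot":[0,0,0],"fingers":1},{"delta_pos":[0,0,-2],"delta_rot":[0,0,0],"fingers":1},{"delta_pos":[0,0,0],"delta_rot":[0,0,0],"fingers":1},{"delta_pos":[0,0,0],"delta_rot":[0,0,0],"fingers":1}]';  python3 -c "
from h import *
say()"
```

```text
time: 39.7
tool_pos: [0.4216, 0.1721, 0.1227]
ee_rot: [-0.001, 0.099, 0.995, -0.001]
force: [0.3, -0.6, 0.9]
width: 0.0856
grasp_force: 0.0
t 39.7 p [0.4216 0.1721 0.1227] yawY 78.6 z [-0.002 -0.001 -1.   ] F [ 0.3 -0.6  0.9] w 0.0856 g 0.0
```

```bash
python3 -m handwheel '[{"delta_pos":[0.1,0.06,-3],"delta_rot":[0,0,0],"fingers":1},{"delta_pos":[0,0,-3],"delta_rot":[0,0,0],"fingers":1},{"delta_pos":[0,0,-2],"delta_rot":[0,0,0],"fingers":1},{"delta_pos":[0,0,-1.2],"delta_rot":[0,0,0],"fingers":1},{"delta_pos":[0,0,0],"delta_rot":[0,0,0],"fingers":1},{"delta_pos":[0,0,0],"delta_rot":[0,0,0],"fingers":0.3},{"delta_pos":[0,0,0],"delta_rot":[0,0,0],"fingers":0.3},{"delta_pos":[0,0,0],"delta_rot":[0,0,0],"fingers":0.3},{"delta_pos":[0,0,0],"delta_rot":[0,0,0],"fingers":0.3},{"delta_pos":[0,0,0],"delta_rot":[0,0,0],"fingers":0.3},{"delta_pos":[0,0,0],"delta_rot":[0,0,0],"fingers":0.3}]' 60;  python3 -c "
from h import *
say()"
```

```text
time: 40.8
tool_pos: [0.4239, 0.1735, 0.0324]
ee_rot: [0.001, 0.099, 0.995, 0.001]
force: [-1.0, -1.6, 9.8]
width: 0.0482
grasp_force: 60.1
t 40.8 p [0.4239 0.1735 0.0324] yawY 78.6 z [ 0.002  0.001 -1.   ] F [-1.  -1.6  9.8] w 0.0482 g 60.1
```

```bash
python3 -m handwheel '[{"delta_pos":[0,0,1],"delta_rot":[0,0,0],"fingers":0.3},{"delta_pos":[0,0,3],"delta_rot":[0,0,0],"fingers":0.3},{"delta_pos":[0,0,4],"delta_rot":[0,0,0],"fingers":0.3},{"delta_pos":[0,0,4],"delta_rot":[0,0,0],"fingers":0.3},{"delta_pos":[0,0,4],"delta_rot":[0,0,0],"fingers":0.3},{"delta_pos":[1,-2.5,4],"delta_rot":[0,0,1],"fingers":0.3},{"delta_pos":[1,-4,0],"delta_rot":[0,0,1],"fingers":0.3},{"delta_pos":[1,-4,0],"delta_rot":[0,0,1],"fingers":0.3},{"delta_pos":[1,-4,0],"delta_rot":[0,0,1],"fingers":0.3},{"delta_pos":[1,-4,0],"delta_rot":[0,0,1],"fingers":0.3},{"delta_pos":[1,-4,0],"delta_rot":[0,0,0.6],"fingers":0.3},{"delta_pos":[1,-4,0],"delta_rot":[0,0,0],"fingers":0.3},{"delta_pos":[0.5,-4,0],"delta_rot":[0,0,0],"fingers":0.3},{"delta_pos":[0,-4,0],"delta_rot":[0,0,0],"fingers":0.3},{"delta_pos":[0,-4,0],"delta_rot":[0,0,0],"fingers":0.3},{"delta_pos":[0,-4,0],"delta_rot":[0,0,0],"fingers":0.3},{"delta_pos":[0,-4,0],"delta_rot":[0,0,0],"fingers":0.3},{"delta_pos":[0,-2,0],"delta_rot":[0,0,0],"fingers":0.3},{"delta_pos":[0,0,0],"delta_rot":[0,0,0],"fingers":0.3},{"delta_pos":[0,0,0],"delta_rot":[0,0,0],"fingers":0.3}]';  python3 -c "
from h import *
from dow import dowels
say(); c=wrist(); np.save('w13.npy',c,allow_pickle=True); save(c,'w13.png'); print(dowels(c,c0=np.array([.5075,-.228]),xs=(-.055,-.052,-.049)))"
```

```text
time: 42.8
tool_pos: [0.4977, -0.3114, 0.2314]
ee_rot: [-0.0, 0.051, 0.999, 0.0]
force: [-0.1, -0.1, -2.3]
width: 0.0483
grasp_force: 62.9
t 42.8 p [ 0.4977 -0.3114  0.2314] yawY 84.2 z [-0.     0.001 -1.   ] F [-0.1 -0.1 -2.3] w 0.0483 g 62.9
[[-178.0, 0.71], [-144.5, 0.71], [-102.5, 0.71], [-68.5, 0.71], [66.5, 0.71], [100.5, 0.71], [141.5, 0.71], [177.0, 0.8]]
```

```bash
python3 -m handwheel '[{"delta_pos":[0.1,-0.06,-4],"delta_rot":[0,0,0],"fingers":0.3},{"delta_pos":[0,0,-4],"delta_rot":[0,0,0],"fingers":0.3},{"delta_pos":[0,0,-4],"delta_rot":[0,0,0],"fingers":0.3},{"delta_pos":[0,0,-4],"delta_rot":[0,0,0],"fingers":0.3},{"delta_pos":[0,0,-2],"delta_rot":[0,0,0],"fingers":0.3},{"delta_pos":[0,0,-1.2],"delta_rot":[0,0,0],"fingers":0.3},{"delta_pos":[0,0,-0.6],"delta_rot":[0,0,0],"fingers":0.3},{"delta_pos":[0,0,-0.4],"delta_rot":[0,0,0],"fingers":0.3},{"delta_pos":[0,0,-0.3],"delta_rot":[0,0,0],"fingers":0.3},{"delta_pos":[0,0,0],"delta_rot":[0,0,0],"fingers":0.3},{"delta_pos":[0,0,0],"delta_rot":[0,0,0],"fingers":0.3}]';  python3 -c "
from h import *
say()"
```

```text
time: 43.95
tool_pos: [0.5001, -0.3132, 0.0274]
ee_rot: [0.001, 0.05, 0.999, -0.001]
force: [0.1, -0.9, 3.9]
width: 0.0482
grasp_force: 63.6
t 44.0 p [ 0.5001 -0.3132  0.0274] yawY 84.2 z [ 0.002 -0.002 -1.   ] F [ 0.1 -0.9  3.9] w 0.0482 g 63.6
```

Seated with ~6 N of contact; release and lift.

```bash
python3 -m handwheel '[{"delta_pos":[0,0,0],"delta_rot":[0,0,0],"fingers":0.58},{"delta_pos":[0,0,0],"delta_rot":[0,0,0],"fingers":0.62},{"delta_pos":[0,0,0],"delta_rot":[0,0,0],"fingers":0.66},{"delta_pos":[0,0,0],"delta_rot":[0,0,0],"fingers":0.7},{"delta_pos":[0,0,0],"delta_rot":[0,0,0],"fingers":0.75},{"delta_pos":[0,0,0],"delta_rot":[0,0,0],"fingers":0.75},{"delta_pos":[0,0,1],"delta_rot":[0,0,0],"fingers":0.75},{"delta_pos":[0,0,3],"delta_rot":[0,0,0],"fingers":0.75},{"delta_pos":[0,0,4],"delta_rot":[0,0,0],"fingers":0.75},{"delta_pos":[0,0,4],"delta_rot":[0,0,0],"fingers":0.8},{"delta_pos":[0,0,4],"delta_rot":[0,0,0],"fingers":0.9},{"delta_pos":[0,0,4],"delta_rot":[0,0,0],"fingers":1},{"delta_pos":[0,0,0],"delta_rot":[0,0,0],"fingers":1},{"delta_pos":[0,0,0],"delta_rot":[0,0,0],"fingers":1}]'
python3 - <<'E'
from h import *
say(); c=wrist(); np.save('w14.npy',c,allow_pickle=True); save(c,'w14.png')
for t in tins(c,zc=.039,x0=.42,x1=.6,y0=-.37,y1=-.26): print(t['p'].round(4),round(t['yaw'],1),round(t['L'],4),round(t['W'],4),round(t['smax'],4),band(c,t['p'],t['yaw'],zc=.039)[:2])
E
python3 -m handwheel '[{"delta_pos":[-0.5,4.5,0],"delta_rot":[0,0,0],"fingers":1},{"delta_pos":[-0.5,4.5,0],"delta_rot":[0,0,0],"fingers":1},{"delta_pos":[-0.5,4.5,0],"delta_rot":[0,0,0],"fingers":1},{"delta_pos":[-0.5,4.5,0],"delta_rot":[0,0,0],"fingers":1},{"delta_pos":[-0.5,4.5,0],"delta_rot":[0,0,0],"fingers":1},{"delta_pos":[-0.5,4.5,0],"delta_rot":[0,0,0],"fingers":1},{"delta_pos":[-0.5,4.5,0],"delta_rot":[0,0,0],"fingers":1},{"delta_pos":[-0.5,4.5,0],"delta_rot":[0,0,0],"fingers":1},{"delta_pos":[-0.5,4.5,0],"delta_rot":[0,0,0],"fingers":1},{"delta_pos":[-0.5,4.5,0],"delta_rot":[0,0,-1.5],"fingers":1},{"delta_pos":[-0.5,4.5,0],"delta_rot":[0,0,-1.5],"fingers":1},{"delta_pos":[-0.5,4.5,0],"delta_rot":[0,0,-1.5],"fingers":1},{"delta_pos":[0,4.5,0],"delta_rot":[0,0,-1],"fingers":1},{"delta_pos":[0,4.5,0],"delta_rot":[0,0,0],"fingers":1},{"delta_pos":[0,4.5,0],"delta_rot":[0,0,0],"fingers":1},{"delta_pos":[0,2.5,-3],"delta_rot":[0,0,0],"fingers":1},{"delta_pos":[0,0,-4],"delta_rot":[0,0,0],"fingers":1},{"delta_pos":[0,0,-3],"delta_rot":[0,0,0],"fingers":1},{"delta_pos":[0,0,0],"delta_rot":[0,0,0],"fingers":1},{"delta_pos":[0,0,0],"delta_rot":[0,0,0],"fingers":1}]';  python3 -c "
from h import *
say()"
```

```text
time: 45.35
tool_pos: [0.4995, -0.312, 0.2268]
ee_rot: [0.001, 0.05, 0.999, 0.0]
force: [-1.2, 0.0, -0.1]
width: 0.0855
grasp_force: 0.0
t 45.4 p [ 0.4995 -0.312   0.2268] yawY 84.3 z [ 0.002  0.    -1.   ] F [-1.2  0.  -0.1] w 0.0855 g 0.0
[ 0.4903 -0.3123] -5.8 0.0804 0.0489 0.0327 (array([-7.38320079, -4.46432409, -1.5647157 ]), 256)
time: 47.4
tool_pos: [0.4385, 0.3869, 0.1253]
ee_rot: [-0.001, 0.098, 0.995, -0.001]
force: [0.9, 0.3, 0.0]
width: 0.085
grasp_force: 0.0
t 47.4 p [0.4385 0.3869 0.1253] yawY 78.7 z [-0.002 -0.002 -1.   ] F [0.9 0.3 0. ] w 0.085 g 0.0
```

```bash
python3 -m handwheel '[{"delta_pos":[-0.18,0.14,-3],"delta_rot":[0,0,0],"fingers":1},{"delta_pos":[0,0,-3],"delta_rot":[0,0,0],"fingers":1},{"delta_pos":[0,0,-2],"delta_rot":[0,0,0],"fingers":1},{"delta_pos":[0,0,-1.3],"delta_rot":[0,0,0],"fingers":1},{"delta_pos":[0,0,0],"delta_rot":[0,0,0],"fingers":1},{"delta_pos":[0,0,0],"delta_rot":[0,0,0],"fingers":0.3},{"delta_pos":[0,0,0],"delta_rot":[0,0,0],"fingers":0.3},{"delta_pos":[0,0,0],"delta_rot":[0,0,0],"fingers":0.3},{"delta_pos":[0,0,0],"delta_rot":[0,0,0],"fingers":0.3},{"delta_pos":[0,0,0],"delta_rot":[0,0,0],"fingers":0.3},{"delta_pos":[0,0,0],"delta_rot":[0,0,0],"fingers":0.3}]' 60;  python3 -c "
from h import *
say()"
```

```text
time: 48.5
tool_pos: [0.4382, 0.3897, 0.0348]
ee_rot: [0.001, 0.098, 0.995, 0.001]
force: [-1.1, -0.6, 7.2]
width: 0.048
grasp_force: 61.0
t 48.5 p [0.4382 0.3897 0.0348] yawY 78.7 z [ 0.002  0.002 -1.   ] F [-1.1 -0.6  7.2] w 0.048 g 61.0
```

```bash
python3 -m handwheel '[{"delta_pos":[0,0,1],"delta_rot":[0,0,0],"fingers":0.3},{"delta_pos":[0,0,3],"delta_rot":[0,0,0],"fingers":0.3},{"delta_pos":[0,0,4],"delta_rot":[0,0,0],"fingers":0.3},{"delta_pos":[0,0,4],"delta_rot":[0,0,0],"fingers":0.3},{"delta_pos":[0,0,4],"delta_rot":[0,0,0],"fingers":0.3},{"delta_pos":[0.6,-4.1,1],"delta_rot":[0,0,1],"fingers":0.3},{"delta_pos":[0.6,-4.1,1],"delta_rot":[0,0,1],"fingers":0.3},{"delta_pos":[0.6,-4.1,1],"delta_rot":[0,0,1],"fingers":0.3},{"delta_pos":[0.6,-4.1,0],"delta_rot":[0,0,1],"fingers":0.3},{"delta_pos":[0.6,-4.1,0],"delta_rot":[0,0,1],"fingers":0.3},{"delta_pos":[0.6,-4.1,0],"delta_rot":[0,0,0.5],"fingers":0.3},{"delta_pos":[0.6,-4.1,0],"delta_rot":[0,0,0],"fingers":0.3},{"delta_pos":[0.6,-4.1,0],"delta_rot":[0,0,0],"fingers":0.3},{"delta_pos":[0.6,-4.1,0],"delta_rot":[0,0,0],"fingers":0.3},{"delta_pos":[0.6,-4.1,0],"delta_rot":[0,0,0],"fingers":0.3},{"delta_pos":[0.6,-4.1,0],"delta_rot":[0,0,0],"fingers":0.3},{"delta_pos":[0.6,-4.1,0],"delta_rot":[-1.2,0.12,0],"fingers":0.3},{"delta_pos":[0.6,-4.1,0],"delta_rot":[-1.2,0.12,0],"fingers":0.3},{"delta_pos":[0,0,0],"delta_rot":[0,0,0],"fingers":0.3},{"delta_pos":[0,0,0],"delta_rot":[0,0,0],"fingers":0.3}]';  python3 -c "
from h import *
say(); c=wrist(); np.save('w15.npy',c,allow_pickle=True); save(c,'w15.png')"
```

```text
time: 50.5
tool_pos: [0.5149, -0.1446, 0.2235]
ee_rot: [-0.001, 0.051, 0.998, -0.021]
force: [0.5, 1.1, -2.7]
width: 0.0481
grasp_force: 62.8
t 50.5 p [ 0.5149 -0.1446  0.2235] yawY 84.1 z [-0.004 -0.041 -0.999] F [ 0.5  1.1 -2.7] w 0.0481 g 62.8
```

View pics/w15.png

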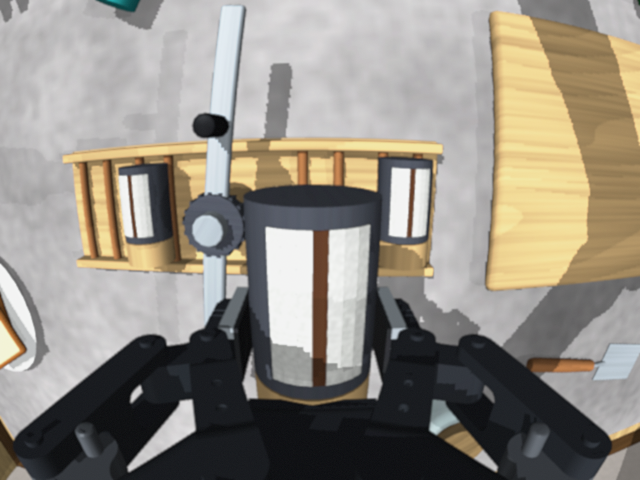

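```bash
python3 - <<'E'
from h import *
for n,off in (('w10',.0145),('w13',.0126),('w15',.0102)):
    c=np.load(n+'.npy',allow_pickle=True).item(); q=c['p']-off*c['R'][:,2]
    for dy in (-.001,0,.001): print(n,dy,band(c,q[:2]+[0,dy],-5.8,zc=q[2],smin=-.04,smax=.015)[:2])
E
```

```text
w10 -0.001 (array([-55.86451332,  10.43995223,  15.27223538]), 1013)
w10 0 (array([ 5.13295142,  9.12576789, 13.08268462]), 868)
w10 0.001 (array([ 2.84481632,  6.81314061, 10.72874549]), 868)
w13 -0.001 (array([-55.19021626,   4.86599364,   9.71674252]), 1010)
w13 0 (array([-0.82187672,  3.2865044 ,  7.45239806]), 898)
w13 0.001 (array([-3.10568721,  1.00216417,  5.15032471]), 903)
w15 -0.001 (array([-52.76316036,  12.49013703,  17.09525569]), 995)
w15 0 (array([ 6.50884955, 10.81372126, 14.99171476]), 906)
w15 0.001 (array([ 4.91172636,  8.55624324, 12.65899467]), 885)
```

```bash
python3 -m handwheel '[{"delta_pos":[0.1,0.06,-4],"delta_rot":[2.4,-0.24,0],"fingers":0.3},{"delta_pos":[0,0,-4],"delta_rot":[2.4,-0.24,0],"fingers":0.3},{"delta_pos":[0,0,-4],"delta_rot":[0,0,0],"fingers":0.3},{"delta_pos":[0,0,-3],"delta_rot":[0,0,0],"fingers":0.3},{"delta_pos":[0,0,-1.5],"delta_rot":[0,0,0],"fingers":0.3},{"delta_pos":[0,0,-1.2],"delta_rot":[0,0,0],"fingers":0.3},{"delta_pos":[0,0,-0.8],"delta_rot":[0,0,0],"fingers":0.3},{"delta_pos":[0,0,-0.5],"delta_rot":[0,0,0],"fingers":0.3},{"delta_pos":[0,0,-0.4],"delta_rot":[0,0,0],"fingers":0.3},{"delta_pos":[0,0,0],"delta_rot":[0,0,0],"fingers":0.3},{"delta_pos":[0,0,0],"delta_rot":[0,0,0],"fingers":0.3}]';  python3 -c "
from h import *
say()"
```

```text
time: 51.65
tool_pos: [0.5169, -0.1436, 0.0297]
ee_rot: [0.002, 0.05, 0.999, 0.021]
force: [-0.1, -0.3, -0.6]
width: 0.0479
grasp_force: 63.0
t 51.6 p [ 0.5169 -0.1436  0.0297] yawY 84.2 z [ 0.006  0.042 -0.999] F [-0.1 -0.3 -0.6] w 0.0479 g 63.0
```

```bash
python3 -m handwheel '[{"delta_pos":[0,0,-0.1],"delta_rot":[0,0,0],"fingers":0.3},{"delta_pos":[0,0,0],"delta_rot":[0,0,0],"fingers":0.3},{"delta_pos":[0,0,0],"delta_rot":[0,0,0],"fingers":0.58},{"delta_pos":[0,0,0],"delta_rot":[0,0,0],"fingers":0.62},{"delta_pos":[0,0,0],"delta_rot":[0,0,0],"fingers":0.66},{"delta_pos":[0,0,0],"delta_rot":[0,0,0],"fingers":0.7},{"delta_pos":[0,0,0],"delta_rot":[0,0,0],"fingers":0.73},{"delta_pos":[0,0,0],"delta_rot":[0,0,0],"fingers":0.73},{"delta_pos":[0,0,1],"delta_rot":[0,0,0],"fingers":0.73},{"delta_pos":[0,0,3],"delta_rot":[0,0,0],"fingers":0.73},{"delta_pos":[0,0,4],"delta_rot":[0,0,0],"fingers":0.73},{"delta_pos":[0,0,4],"delta_rot":[-1.2,0.12,0],"fingers":0.7},{"delta_pos":[0,0,4],"delta_rot":[-1.2,0.12,0],"fingers":0.6},{"delta_pos":[0,0,4],"delta_rot":[0,0,0],"fingers":0.5},{"delta_pos":[0,0,0],"delta_rot":[0,0,0],"fingers":0.5},{"delta_pos":[0,0,0],"delta_rot":[0,0,0],"fingers":0.5}]'
python3 - <<'E'
from h import *
say(); c=wrist(); np.save('w16.npy',c,allow_pickle=True); save(c,'w16.png')
for y0,y1 in ((-.37,-.26),(-.19,-.1),(-.11,0)):
  for t in tins(c,zc=.039,x0=.42,x1=.6,y0=y0,y1=y1,minA=400): print(t['p'].round(4),round(t['yaw'],1),round(t['L'],4),round(t['W'],4),round(t['smax'],4),band(c,t['p'],t['yaw'],zc=.039)[:2])
E
```

```text
time: 53.25
tool_pos: [0.5167, -0.1435, 0.2287]
ee_rot: [0.001, 0.05, 0.999, -0.0]
force: [-0.4, 0.3, -0.3]
width: 0.0427
grasp_force: 0.0
t 53.2 p [ 0.5167 -0.1435  0.2287] yawY 84.2 z [ 0.002 -0.    -1.   ] F [-0.4  0.3 -0.3] w 0.0427 g 0.0
[ 0.4897 -0.3135] -5.9 0.0797 0.0554 0.0343 (array([-50.56446607,  -2.58096731,  -0.07029004]), 143)
[ 0.5774 -0.315 ] 85.7 0.1114 0.0355 0.0645 (None, 0)
[ 0.4337 -0.1449] 87.2 0.0911 0.0315 0.043 (array([-56.84489363, -45.90802529, -36.82666405]), 542)
[ 0.5075 -0.1431] -5.6 0.08 0.0486 0.0328 (array([-3.43145417, -1.28532253,  0.78895259]), 213)
[ 0.5123 -0.0668] -5.3 0.0801 0.0498 0.0328 (array([-0.93349921,  1.98460637, 35.61339327]), 215)
```

View pics/w16.png

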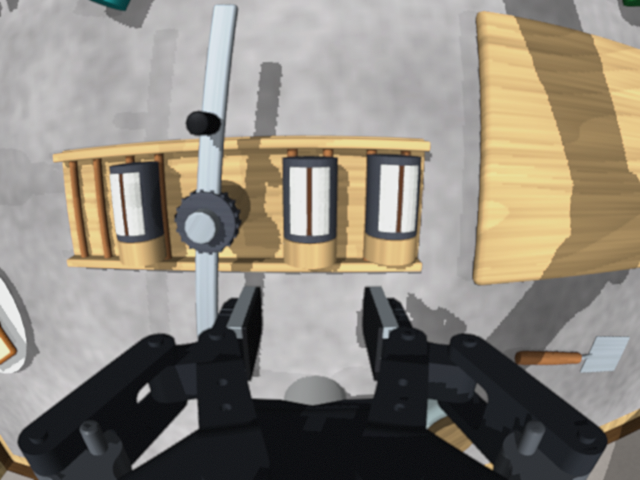

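```bash
python3 -m handwheel '[{"delta_pos":[-3.1,-2.33,-1],"delta_rot":[0,0,0],"fingers":0.5},{"delta_pos":[-3.1,-2.33,-2],"delta_rot":[0,0,0],"fingers":0.5},{"delta_pos":[-3.1,-2.33,-2],"delta_rot":[0,0,0],"fingers":0.5},{"delta_pos":[0,0,-1.5],"delta_rot":[0,0,0],"fingers":0.5},{"delta_pos":[0,0,0],"delta_rot":[0,0,0],"fingers":0.5},{"delta_pos":[0,0,0],"delta_rot":[0,0,0],"fingers":0.5}]'
python3 - <<'E'
from h import *
say()
c=np.load('w16.npy',allow_pickle=True).item(); I=c['img'].astype(int).max(2); I[:, :185]=255; I[:,222:]=255; I[:108]=255; I[137:]=255
v,u=np.nonzero(I<50); print(u.min(),u.max(),v.min(),v.max()); print('pegtop',wonz(c,u.min()+11,(v.min()+v.max())/2,.123))
c=wrist(); np.save('w17.npy',c,allow_pickle=True); save(c,'w17.png'); print(wproj(c,np.array([[.4242,-.2136,.123]])))
I=c['img'].astype(int).max(2); x,y=wproj(c,np.array([.4242,-.2136,.123])).astype(int); s=I[y-35:y+35,x-35:x+35]<50; m=cv2.connectedComponentsWithStats(s.astype(np.uint8)); print(m[2],m[3]+[x-35,y-35])
E
```

```text
time: 53.9
tool_pos: [0.4232, -0.2128, 0.1624]
ee_rot: [-0.001, 0.05, 0.999, 0.0]
force: [0.1, -0.8, 0.0]
width: 0.0426
grasp_force: 0.0
t 53.9 p [ 0.4232 -0.2128  0.1624] yawY 84.3 z [-0.002  0.001 -1.   ] F [ 0.1 -0.8  0. ] w 0.0426 g 0.0
187 220 112 134
pegtop [ 0.43029349 -0.21121153  0.123     ]
[[308.19030538 271.60804951]]
[[   0    0   70   70 3762]
 [  23   11   31   46 1138]] [[306.5015949  270.579479  ]
 [310.80052724 270.23725835]]
```

Peg is where it was left; descend and grip.

```bash
python3 -m handwheel '[{"delta_pos":[0.1,-0.05,-2],"delta_rot":[0,0,0],"fingers":0.5},{"delta_pos":[0,0,-2],"delta_rot":[0,0,0],"fingers":0.5},{"delta_pos":[0,0,-2],"delta_rot":[0,0,0],"fingers":0.5},{"delta_pos":[0,0,-1],"delta_rot":[0,0,0],"fingers":0.5},{"delta_pos":[0,0,0],"delta_rot":[0,0,0],"fingers":0.1},{"delta_pos":[0,0,0],"delta_rot":[0,0,0],"fingers":0.1},{"delta_pos":[0,0,0],"delta_rot":[0,0,0],"fingers":0.1},{"delta_pos":[0,0,0],"delta_rot":[0,0,0],"fingers":0.1},{"delta_pos":[0,0,0],"delta_rot":[0,0,0],"fingers":0.1}]' 40;  python3 -c "
from h import *
say()"
```

```text
time: 54.85
tool_pos: [0.4249, -0.2137, 0.0937]
ee_rot: [0.001, 0.05, 0.999, -0.0]
force: [0.0, 0.5, -0.1]
width: 0.0163
grasp_force: 39.4
t 54.9 p [ 0.4249 -0.2137  0.0937] yawY 84.2 z [ 0.001 -0.    -1.   ] F [ 0.   0.5 -0.1] w 0.0163 g 39.4
```

```bash
python3 -m handwheel '[{"delta_pos":[-0.11,-0.88,0],"delta_rot":[0,0,0],"fingers":0.1},{"delta_pos":[-0.02,-0.70,0],"delta_rot":[0,0,0],"fingers":0.1},{"delta_pos":[0.04,-0.70,0],"delta_rot":[0,0,0],"fingers":0.1},{"delta_pos":[0.11,-0.69,0],"delta_rot":[0,0,0],"fingers":0.1},{"delta_pos":[0.16,-0.68,0],"delta_rot":[0,0,0],"fingers":0.1},{"delta_pos":[0.22,-0.66,0],"delta_rot":[0,0,0],"fingers":0.1},{"delta_pos":[0.28,-0.64,0],"delta_rot":[0,0,0],"fingers":0.1},{"delta_pos":[0.34,-0.61,0],"delta_rot":[0,0,0],"fingers":0.1},{"delta_pos":[0.38,-0.58,0],"delta_rot":[0,0,0],"fingers":0.1},{"delta_pos":[0.43,-0.55,0],"delta_rot":[0,0,0],"fingers":0.1},{"delta_pos":[0.48,-0.50,0],"delta_rot":[0,0,0],"fingers":0.1},{"delta_pos":[0.53,-0.46,0],"delta_rot":[0,0,0],"fingers":0.1},{"delta_pos":[0.56,-0.42,0],"delta_rot":[0,0,0],"fingers":0.1},{"delta_pos":[0.60,-0.37,0],"delta_rot":[0,0,0],"fingers":0.1},{"delta_pos":[0.62,-0.31,0],"delta_rot":[0,0,0],"fingers":0.1},{"delta_pos":[0.61,-0.25,0],"delta_rot":[0,0,0],"fingers":0.1},{"delta_pos":[0,0,0],"delta_rot":[0,0,0],"fingers":0.1},{"delta_pos":[0,0,0],"delta_rot":[0,0,0],"fingers":0.1}]';  python3 -c "
from h import *
say()"
```

```text
time: 56.65
tool_pos: [0.4767, -0.3042, 0.0931]
ee_rot: [0.0, 0.05, 0.999, -0.0]
force: [-1.5, 0.8, 0.7]
width: 0.0169
grasp_force: 40.4
t 56.6 p [ 0.4767 -0.3042  0.0931] yawY 84.2 z [ 0.    -0.001 -1.   ] F [-1.5  0.8  0.7] w 0.0169 g 40.4
```

```bash
python3 -m handwheel '[{"delta_pos":[0.45,-0.15,0],"delta_rot":[0,0,0],"fingers":0.1},{"delta_pos":[0.45,-0.11,0],"delta_rot":[0,0,0],"fingers":0.1},{"delta_pos":[0.45,-0.07,0],"delta_rot":[0,0,0],"fingers":0.1},{"delta_pos":[0.4,-0.02,0],"delta_rot":[0,0,0],"fingers":0.1},{"delta_pos":[0.3,0.01,0],"delta_rot":[0,0,0],"fingers":0.1},{"delta_pos":[0.15,0,0],"delta_rot":[0,0,0],"fingers":0.1},{"delta_pos":[0,0,0],"delta_rot":[0,0,0],"fingers":0.1},{"delta_pos":[0,0,0],"delta_rot":[0,0,0],"fingers":0.1}]'; python3 -m handwheel '[{"delta_pos":[0.15,0,0],"delta_rot":[0,0,0],"fingers":0.1},{"delta_pos":[0.15,0,0],"delta_rot":[0,0,0],"fingers":0.1},{"delta_pos":[0,0,0],"delta_rot":[0,0,0],"fingers":0.1},{"delta_pos":[0,0,0],"delta_rot":[0,0,0],"fingers":0.1}]'
```

```text
time: 57.45
tool_pos: [0.4976, -0.3096, 0.0932]
ee_rot: [-0.0, 0.051, 0.999, -0.001]
force: [-6.0, -4.9, 1.2]
width: 0.0166
grasp_force: 40.6
time: 57.85
tool_pos: [0.5005, -0.31, 0.0931]
ee_rot: [-0.0, 0.051, 0.999, -0.002]
force: [-5.2, -5.1, 0.5]
width: 0.0169
grasp_force: 40.6
```

```bash
python3 -m handwheel '[{"delta_pos":[0.15,0.03,0],"delta_rot":[0,0,0],"fingers":0.1},{"delta_pos":[0.15,0.03,0],"delta_rot":[0,0,0],"fingers":0.1},{"delta_pos":[0,0,0],"delta_rot":[0,0,0],"fingers":0.1},{"delta_pos":[0,0,0],"delta_rot":[0,0,0],"fingers":0.1}]';python3 -m handwheel '[{"delta_pos":[0.15,0.03,0],"delta_rot":[0,0,0],"fingers":0.1},{"delta_pos":[0.15,0.03,0],"delta_rot":[0,0,0],"fingers":0.1},{"delta_pos":[0,0,0],"delta_rot":[0,0,0],"fingers":0.1},{"delta_pos":[0,0,0],"delta_rot":[0,0,0],"fingers":0.1}]'
```

```text
time: 58.25
tool_pos: [0.5018, -0.3101, 0.0931]
ee_rot: [-0.002, 0.052, 0.999, -0.002]
force: [-9.5, -5.2, 4.7]
width: 0.0165
grasp_force: 40.8
time: 58.65
tool_pos: [0.5018, -0.3101, 0.093]
ee_rot: [-0.004, 0.053, 0.999, -0.001]
force: [-17.0, -6.1, 10.1]
width: 0.0167
grasp_force: 41.5
```

```bash
python3 -m handwheel '[{"delta_pos":[-0.2,0,0],"delta_rot":[0,0,0],"fingers":0.1},{"delta_pos":[0,0,0],"delta_rot":[0,0,0],"fingers":0.5},{"delta_pos":[0,0,0],"delta_rot":[0,0,0],"fingers":0.5},{"delta_pos":[0,0,0],"delta_rot":[0,0,0],"fingers":0.5},{"delta_pos":[0,0,0],"delta_rot":[0,0,0],"fingers":0.5},{"delta_pos":[0,0,1],"delta_rot":[0,0,0],"fingers":0.5},{"delta_pos":[0,0,3],"delta_rot":[0,0,0],"fingers":0.5},{"delta_pos":[0,0,4],"delta_rot":[0,0,0],"fingers":0.5},{"delta_pos":[0,2,4],"delta_rot":[0,0,0],"fingers":0.5},{"delta_pos":[0,3,3],"delta_rot":[0,0,0],"fingers":0.5},{"delta_pos":[0,3,3],"delta_rot":[0,0,0],"fingers":0.5},{"delta_pos":[0,0,0],"delta_rot":[0,0,0],"fingers":0.5},{"delta_pos":[0,0,0],"delta_rot":[0,0,0],"fingers":0.5}]'
python3 - <<'E'
from h import *
say(); c=wrist(); np.save('w18.npy',c,allow_pickle=True); save(c,'w18.png')
I=c['img'].astype(int); v,u=np.mgrid[:480,:640]; P=wonz(c,u,v,.083)
ry=np.array([.1014,.9948]);rx=np.array([.9948,-.1014]); q=P[...,:2]-[.507,-.228]; s=q@ry;t=q@rx
m=(abs(I[...,0]-I[...,2])<30)&(I.min(2)>120)&(abs(t)<.03)&(abs(s)<.175)&(abs(s)>.11)&(v<290)
S,Tm=[],[]
for b in np.arange(-.17,.171,.005):
    j=m&(abs(s-b)<.003)
    if j.sum()>6: S.append(b);Tm.append(np.median(t[j]))
f=np.polyfit(S,Tm,1); print('bar slope vs rack y, rad',f, len(S))
E
```

```text
time: 59.95
tool_pos: [0.5061, -0.2257, 0.2741]
ee_rot: [0.001, 0.05, 0.999, -0.0]
force: [-0.2, 0.3, -1.0]
width: 0.0428
grasp_force: 0.0
t 60.0 p [ 0.5061 -0.2257  0.2741] yawY 84.3 z [ 0.002 -0.001 -1.   ] F [-0.2  0.3 -1. ] w 0.0428 g 0.0
bar slope vs rack y, rad [-0.01683028 -0.00201707] 26
```

View pics/w18.png

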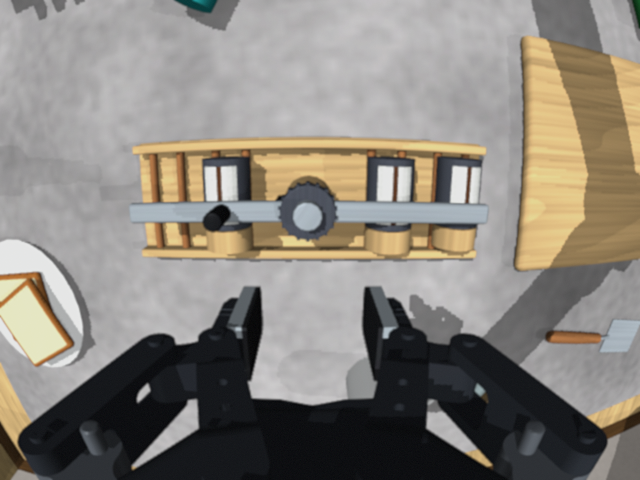

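```bash
python3 -c "
from plant import finish_job
print(finish_job())"
```

```text
the job is handed in; nothing more can be done
None
```

Job handed in at 60 s: all three tins found on the board are seated in their own cradles with labels within about 5° of straight up, and the keeper bar is turned back against its stop across the rack; the arm never went near the mug, the jar or the spatula.

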